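# Clear the test bench: bolts, nuts and reference block back where they belong

### The job

Clear up after the hardness checks: lay both hex bolts on their sides in the oblong metal tray, both nuts flat in the square metal dish, and the round reference block flat in the recess of its wooden holder, indented face up as it lies now. Everything should rest on the floor of its place, side by side and not on top of one another; set each down gently rather than dropping it, and leave the broken bolt standing in its black ring where it is.

Things in the scene. Friction and masses are not known exactly. Their poses are not given: they have to be found in the camera images.
- bolt_a_mid (a point): M20 hex bolt of bright steel on its side, 82.5 mm long: hex head 30 mm across flats, 12.5 mm high; threaded shank 20 mm thick; 0.25 kg. It rests on a head flat and the shank's end, so its axis slopes down 4 degrees to that end. This point: on its axis, 38 mm from the head's top (in the shank), 13 mm above its support. x: level, along the bolt to the shank's end; z up. Both bolts alike
- bolt_b_mid (a point): M20 hex bolt of bright steel on its side, 82.5 mm long: hex head 30 mm across flats, 12.5 mm high; threaded shank 20 mm thick; 0.25 kg. It rests on a head flat and the shank's end, so its axis slopes down 4 degrees to that end. This point: on its axis, 38 mm from the head's top (in the shank), 13 mm above its support. x: level, along the bolt to the shank's end; z up. Both bolts alike
- nut_a_mid (a point): an M20 hex nut of bright steel lying flat, 30 mm across flats, 34.6 mm across corners, 16 mm high, 0.064 kg. This point is its centre, 8 mm above whatever it lies on. z is its bore's axis; x is square to one pair of flats, so the flats face at every 60 degrees from x. The two nuts are alike
- nut_b_mid (a point): an M20 hex nut of bright steel lying flat, 30 mm across flats, 34.6 mm across corners, 16 mm high, 0.064 kg. This point is its centre, 8 mm above whatever it lies on. z is its bore's axis; x is square to one pair of flats, so the flats face at every 60 degrees from x. The two nuts are alike
- ref_block_mid (a point): the hardness tester's reference block: a plain round disc of ground steel, 50 mm in diameter and 15 mm thick, a few tiny indents on its upper face, lying flat; 0.23 kg. This point is its centre, 7.5 mm above whatever it lies on. z up
- bolt_tray_floor (a point): centre of the inner floor of the bolt tray: a fixed, oblong open tray of thin bright metal, 126 mm (its x) by 196 mm (its y) outside, 24 mm high, rim bead to 27 mm, walls and floor 2.5 mm thick. The floor is 2.5 mm above the bench. z up
- nut_dish_floor (a point): centre of the inner floor of the nut dish: a fixed, square open dish of the same metal, 116 mm by 116 mm outside, 24 mm high, rim bead to 27 mm, walls and floor 2.5 mm thick. The floor is 2.5 mm above the bench. Its x and y lie along its sides, z up
- block_holder_seat (a point): centre of the floor of the round recess in the wooden block holder: a fixed square wooden slab, 100 mm by 100 mm and 12 mm thick, with one grey-lined recess 66 mm in diameter and 5 mm deep in the middle of its top, so this floor is 7 mm above the bench and the seated block stands 10 mm proud. Its x and y lie along its sides, z up
- broken_bolt: to be left alone: the dark stub of a broken bolt, 27 mm in diameter, standing in a black ring 53 mm in diameter and 20 mm high, about 54 mm tall with a torn, granular top; loose, 0.35 kg. Origin at the centre of its underside, z up
There are look-alikes about, which are no part of the job. What is shaped like the part that bears nut_b_mid but purple or red is not meant. What is shaped like the part that bears bolt_tray_floor but purple is not meant.

How it is judged:
By the outcome, as a careful person would: the job done as asked, in the order asked, and still so for the second after the job is handed in, with the robot touching nothing.
It also fails if it takes over 120 s, if anything falls off the work surface, if the arm or the gripper's body presses on something with over 40 N, if the wrist force passes 120 N, or if a joint passes its speed limit or range.

### The arm

A 6-joint arm with a two-finger parallel gripper is mounted at the origin on the work surface. World frame = base frame: x ahead of the robot, y to its left, z up, the work surface at z = 0. Lengths are in mm, angles in rad, forces in N, time in s.
With the tool pointing down it reaches from about 275 to 775 mm from the base axis. Payload 14.6 kg.
Tool frame: the origin (TCP) lies midway between the tips of the shut fingers; the grasp point (between the pads) lies 19 mm behind it; x points along the fingers, z is the direction in which the jaws open and shut, and the axes are right-handed (so a half turn about x gives the same grasp; the last joint's range is limited). The gripper opens to 85 mm and grips with 20 to 120 N. Pads are 22 mm wide; open, the fingers measure 114 mm over their backs; the gripper's body (76 mm by 85 mm) begins 54 mm behind the grasp point. The pads swing forward as they close: fully open they stand 13 mm farther back than shut.
Start: joints at [-1.277, 0.263, -0.048, 1.259, 0, 1.415], TCP at [227.784, -473.015, 231.278] pointing down, gripper open.
Joint ranges: [-2.65, 2.65], [-0.89, 1.7], [-1.18, 1.37], [-2.13, 2.11], [-1.35, 1.29], [-3.14, 3.14]. Speed limits (rad/s): [1.89, 1.89, 2.57, 2.79, 3.14, 3.14].

### API

Orientations are given as a rotation vector (axis times angle).
In Python, from workcell import state, snapshot, camera_params, close_job gives the robot as it stands.
- The arm moves only by the shell command python3 -m creep 'ROWS' [FORCE]. ROWS is JSON, a list of rows, each a list of 7 numbers: the turn, a rotation vector about the tool's x, y, z in degrees, then the shift along the tool's x, y, z in cm, then the finger opening in cm, from 0 to 8.54. In form: [[rx, ry, rz, x, y, z, gripper], ...]. A call has 1 to 10 rows; each row is the pose to reach, as a shift and turn from the pose commanded when the call began, along the tool's axes at that moment; what a row does not reach only later rows make up. A row lasts 1/8 s, in which the tool goes at most 62.5 mm and 10.7 degrees, less where a joint would pass 70% of its speed; a pose out of reach is approached as far as the arm can. A call with a gripper value outside its range is refused whole. The fingers move at their own pace and stop on an object; FORCE is the grip in N (left out, the last holds). Time passes only in rows, so rows that repeat a pose let the fingers close. It gives the time, the measured TCP pose, the force and the opening at its end, in the units of the state.
- state(): the state, without advancing time (a new reading comes with each control period).
- snapshot(name): name is "scene" or "top"; returns the picture (384x512x3 uint8, blue, green, red); there is no depth.
- camera_params(name): a dict with "intrinsics" (3x3 intrinsics, pixels), "origin" and "rotation" of the camera in the world. Camera axes: x right, y up, looking along -z (the intrinsics and any distortion apply to the point x, -y, -z); pixel columns grow to the right and rows downward; lengths in mm; the calibration is good to about 2 mm. A picture is of the moment at which its call begins. camera_params takes no time and is no camera call.
- close_job(): hands the job in, once; it reports no verdict.
The state is a dict: "t": time; "joints": joint angles; "qd": joint speeds; "tau": joint torques, N m; "position": TCP position; "tool_rot": TCP orientation; "force": force on the tool from outside, world axes, zero at the start; "ft_torque": the same for the moment, N m; "gripper_width": opening from 0.0 (shut) to 1.0 (fully open).
Only numpy, scipy, OpenCV 4.12 (cv2) and the standard library are available. Lean on these libraries where they do the work, as an engineer would, in place of code of your own. Each camera call takes 0.05 s, during which the arm holds its last target.

## Working session

There is one attempt and no reset: what is moved stays moved. The work goes in short steps, Python scripts to look and compute and a shell command to move; the robot and the scene stay as the last step left them, time stands still between calls to the robot, and variables do not carry over. Pictures are saved under pics/ and viewed, and the job is handed in when it is done.

```bash
ls; mkdir -p pics; python3 - <<'E'
from workcell import *
import cv2
print(state())
for n in("scene","top"):
    p=camera_params(n);print(n,p)
    cv2.imwrite(f"pics/{n}0.png",snapshot(n))
E
```

```text
pics
{'t': 0.0, 'joints': array([-1.27730666e+00,  2.63538800e-01, -4.89043111e-02,  1.25939836e+00,
       -6.99197902e-06,  1.41548817e+00]), 'qd': array([ 0.00074853, -0.00119472,  0.0006254 ,  0.00111407, -0.00060695,
        0.00018799]), 'tau': array([ 2.75464394e-03, -6.37626171e+01,  3.84567082e+01,  1.36336134e-02,
        4.09582606e-05, -2.35464137e-05]), 'position': array([ 227.70255938, -472.76414565,  230.82883909]), 'tool_rot': array([ 0.87324597,  1.3895227 , -0.87212898]), 'force': array([ 0.01490007,  0.49828333, -0.93526634]), 'ft_torque': array([-0.04508002, -0.0220612 ,  0.02741724]), 'gripper_width': 1.0041026903550108}
scene {'intrinsics': array([[429.40039486,   0.        , 258.76172733],
       [  0.        , 429.40039486, 192.54084362],
       [  0.        ,   0.        ,   1.        ]]), 'origin': array([1000.51402453,  866.01225016,  874.48046449]), 'rotation': array([0.3216086 , 1.09925409, 2.34894974])}
top {'intrinsics': array([[464.68553607,   0.        , 256.68973676],
       [  0.        , 464.68553607, 187.96753023],
       [  0.        ,   0.        ,   1.        ]]), 'origin': array([ 307.75356347,   43.58210454, 1277.59937952]), 'rotation': array([ 0.08635748, -0.10598109, -1.58688793])}
```

View pics/scene0.png

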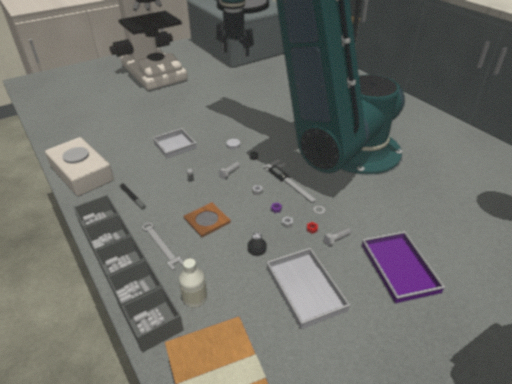

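View pics/top0.png

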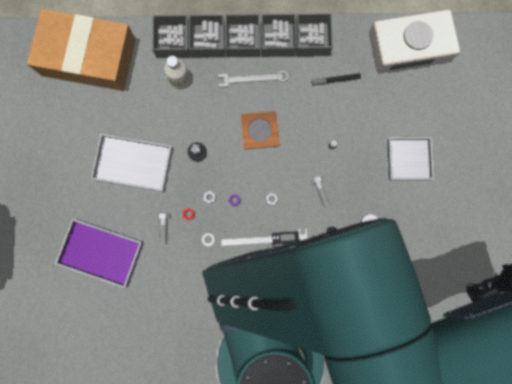

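The scene view shows the bolts near (230,169) and (337,237), with three grey rings at (258,189), (288,221) and (320,210). The disc is at (233,143). In the top view the disc is half hidden by the arm at (370,218). I'll zoom in to tell the nuts from any washer.

```bash
python3 - <<'E'
import cv2,numpy as np
t=cv2.imread("pics/top0.png");s=cv2.imread("pics/scene0.png")
cv2.imwrite("pics/t_a.png",cv2.resize(t[130:260,140:300],None,fx=4.9,fy=4.5,interpolation=cv2.INTER_CUBIC))
cv2.imwrite("pics/t_b.png",cv2.resize(t[100:240,230:440],None,fx=3.8,fy=3.8,interpolation=cv2.INTER_CUBIC))
cv2.imwrite("pics/s_a.png",cv2.resize(s[120:260,180:360],None,fx=4.2,fy=4.2,interpolation=cv2.INTER_CUBIC))
E
```

```text
(no output)
```

View pics/t_a.png

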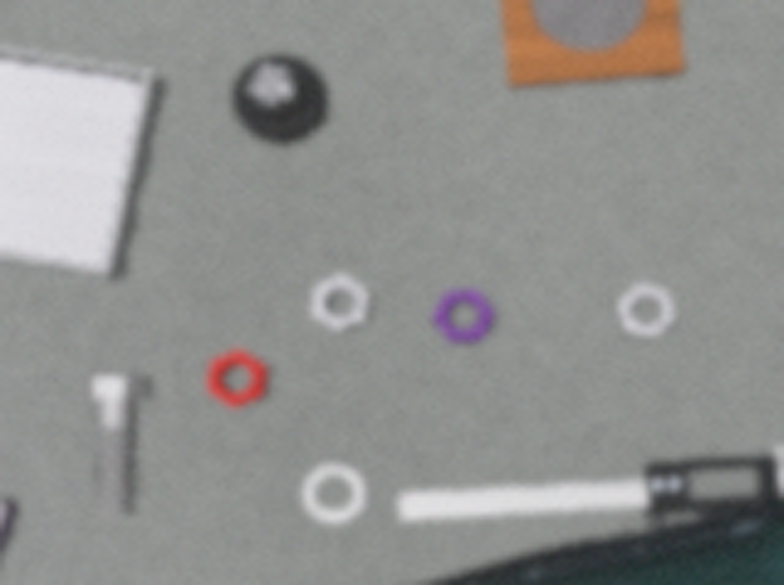

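View pics/t_b.png

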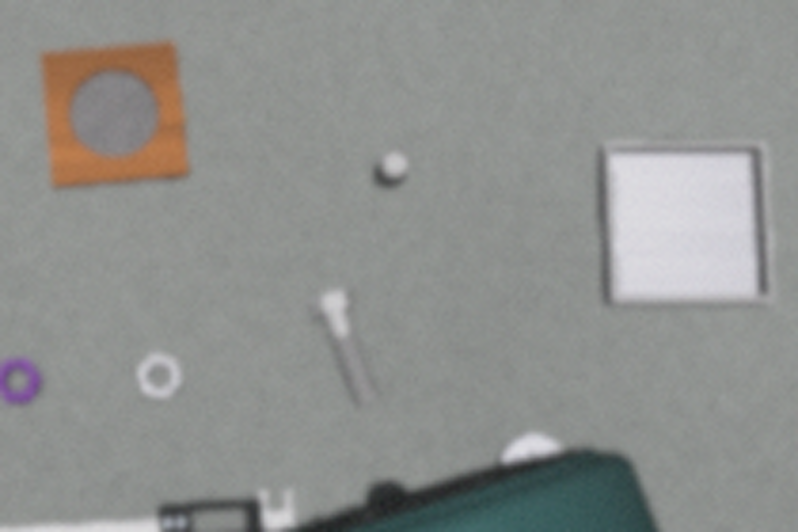

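View pics/s_a.png

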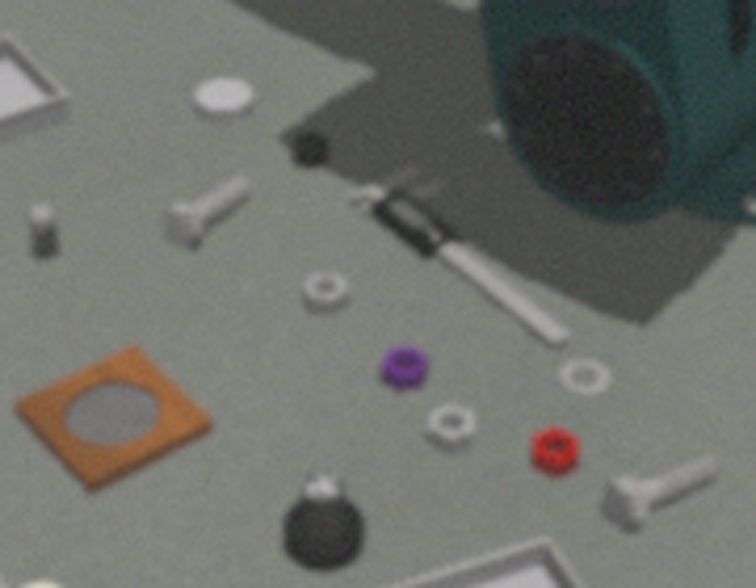

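The third ring, at top (209,240), is thin and round, so it is a washer. The nuts are at top (209,197) and (272,199). Next I'll measure everything by casting rays from both views.

```bash
cat > h.py <<'E'
import numpy as np,cv2
from scipy.spatial.transform import Rotation as R
from workcell import camera_params,state,snapshot
def ray(cam,u,v):
    p=camera_params(cam);K=p["intrinsics"]
    d=np.array([(u-K[0,2])/K[0,0],-(v-K[1,2])/K[1,1],-1.])
    return p["origin"],R.from_rotvec(p["rotation"]).apply(d)
def plane(cam,uv,z):
    o,d=ray(cam,*uv);return o+d*(z-o[2])/d[2]
def proj(cam,P):
    p=camera_params(cam);K=p["intrinsics"]
    c=R.from_rotvec(p["rotation"]).inv().apply(np.asarray(P,float)-p["origin"])
    return np.array([K[0,0]*c[0]/-c[2]+K[0,2],K[1,1]*-c[1]/-c[2]+K[1,2]])
def two(uvs,uvt):
    A=[];b=[];os=[]
    for c,uv in(("scene",uvs),("top",uvt)):
        o,d=ray(c,*uv);d/=np.linalg.norm(d);M=np.eye(3)-np.outer(d,d);A.append(M);b.append(M@o)
    return np.linalg.solve(sum(A),sum(b))
def blobs(img,box,lo,hi,minA=8):
    x0,y0,x1,y1=box
    m=cv2.inRange(cv2.cvtColor(img[y0:y1,x0:x1],cv2.COLOR_BGR2HSV),lo,hi)
    c,_=cv2.findContours(m,cv2.RETR_EXTERNAL,cv2.CHAIN_APPROX_NONE)
    out=[]
    for k in c:
        if len(k)<5: continue
        q=np.zeros_like(m);cv2.drawContours(q,[k],-1,255,-1)
        ys,xs=np.nonzero(q)
        if len(xs)<minA: continue
        out.append((len(xs),np.array([xs.mean()+x0,ys.mean()+y0]),cv2.boundingRect(k),k+np.array([x0,y0])))
    return sorted(out,key=lambda a:-a[0])
E
python3 - <<'E'
from h import *
np.set_printoptions(precision=1,suppress=True)
t=cv2.imread("pics/top0.png");s=cv2.imread("pics/scene0.png")
print("bg",cv2.cvtColor(t,cv2.COLOR_BGR2HSV)[180,300],cv2.cvtColor(s,cv2.COLOR_BGR2HSV)[200,280])
B=((0,0,165),(180,60,255))
for n,bt,bs,z in(("nut1",(200,188,219,207),(278,212,298,230),16),("nut2",(262,190,282,209),(249,182,267,197),16),("tray",(88,130,176,196),(262,245,352,328),27),("dish",(382,132,438,186),(150,125,200,158),27),("disc",(360,210,380,222),(222,136,245,151),15),("bolt1",(155,208,175,248),(320,226,356,250),13),("bolt2",(308,170,334,212),(216,158,244,182),13)):
    for c,i,b in(("top",t,bt),("scene",s,bs)):
        for a in blobs(i,b,*B)[:2]:
            print(n,c,a[0],a[1],a[2],plane(c,a[1],z),[ (round(x,1),round(y,1)) for x,y in cv2.boxPoints(cv2.minAreaRect(a[3]))])
O=((5,90,60),(22,255,255))
for c,i,b in(("top",t,(235,105,285,155)),("scene",s,(180,198,235,240))):
    a=blobs(i,b,*O)[0];print("holder",c,a[0],a[1],plane(c,a[1],12),[plane(c,x,12)[:2] for x in cv2.boxPoints(cv2.minAreaRect(a[3]))])
D=((0,0,0),(180,255,70))
for c,i,b in(("top",t,(185,140,212,164)),("scene",s,(244,228,272,258))):
    a=blobs(i,b,*D)[0];print("ring",c,a[0],a[1],plane(c,a[1],20))
E
```

```text
bg [ 45   7 147] [ 45  15 135]
nut1 top 120 [208.5 196.6] (3, 2, 12, 14) [441.2 158.2  16. ] [(np.float32(200.8), np.float32(199.4)), (np.float32(206.2), np.float32(188.6)), (np.float32(216.6), np.float32(193.8)), (np.float32(211.2), np.float32(204.6))]
nut2 top 114 [271.4 198.3] (4, 2, 12, 13) [433.5 -13.2  16. ] [(np.float32(263.5), np.float32(198.5)), (np.float32(271.5), np.float32(190.5)), (np.float32(279.0), np.float32(198.0)), (np.float32(271.0), np.float32(206.0))]
tray top 2975 [133.  163.1] (8, 4, 75, 57) [535.3 361.8  27. ] [(np.float32(95.7), np.float32(179.4)), (np.float32(103.6), np.float32(133.5)), (np.float32(170.2), np.float32(145.0)), (np.float32(162.3), np.float32(190.9))]
tray scene 2539 [306.3 288.2] (10, 11, 71, 66) [551.3 383.8  27. ] [(np.float32(271.0), np.float32(267.5)), (np.float32(308.3), np.float32(246.4)), (np.float32(342.3), np.float32(306.3)), (np.float32(305.0), np.float32(327.4))]
dish top 1478 [409. 159.] (8, 8, 39, 39) [ 533.8 -392.8   27. ] [(np.float32(390.0), np.float32(140.0)), (np.float32(428.0), np.float32(140.0)), (np.float32(428.0), np.floa
[... 1084 characters left out ...]
t32(213.0)), (np.float32(165.0), np.float32(225.0)), (np.float32(158.0), np.float32(225.0))]
bolt2 top 64 [318.  181.3] (6, 6, 8, 13) [ 478.4 -142.6   13. ] [(np.float32(313.7), np.float32(176.3)), (np.float32(319.8), np.float32(175.5)), (np.float32(321.4), np.float32(187.8)), (np.float32(315.2), np.float32(188.6))]
holder top 1222 [259.7 129.8] [626.2  14.9  12. ] [array([672.6,  67.2]), array([679.5, -31.4]), array([580.4, -37.1]), array([573.7,  60.7])]
holder scene 861 [206.7 218.8] [630.7  18.   12. ] [array([681.8, -31.4]), array([556.6, -43.3]), array([579.1,  65.6]), array([696.1,  72.2])]
ring top 135 [198.5 154. ] [558.9 184.6  20. ]
ring scene 239 [256.5 246.7] [573.9 197.3  20. ]
```

```bash
python3 - <<'E'
import cv2,numpy as np
t=cv2.imread("pics/top0.png");s=cv2.imread("pics/scene0.png")
def c(i,x,y,w=36,h=40):
    a=i[y:y+h,x:x+w].astype(float);a=np.clip((a-70)*1.6,0,255).astype(np.uint8)
    a=cv2.resize(a,None,fx=7,fy=7,interpolation=cv2.INTER_NEAREST)
    for k in range(0,w,5): cv2.putText(a,str(x+k),(k*7,8),0,.28,(0,0,255)); cv2.line(a,(k*7,0),(k*7,2),(0,0,255))
    for k in range(5,h,5): cv2.putText(a,str(y+k),(0,k*7+4),0,.28,(0,0,255))
    return a
cv2.imwrite("pics/crops.png",np.vstack([np.hstack([c(t,148,208),c(t,305,170),c(t,195,180)]),np.hstack([c(s,320,215),c(s,213,150),c(s,218,125)])]))
E
```

```text
(no output)
```

View pics/crops.png

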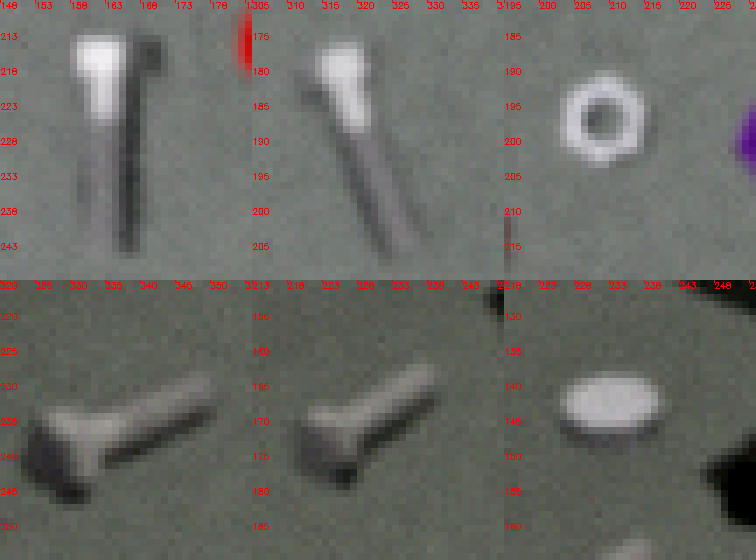

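Both bolts are clear enough in the crops: bolt 1's axis is at top column ≈162.8, rows 212–244, and bolt 2 runs from about (316,176) to (325,206). Now I'll refine the values across the two views and set up a move calculator.

```bash
cat >> h.py <<'E'
def go(x,y,z,yaw):
    """tool x down, jaw axis (tool z) at yaw deg in world xy; prints row"""
    s=state();Rc=R.from_rotvec(s["tool_rot"])
    best=None
    for k in(0,180):
        a=np.radians(yaw+k);X=np.array([0,0,-1.]);Z=np.array([np.cos(a),np.sin(a),0]);Y=np.cross(Z,X)
        Rt=R.from_matrix(np.c_[X,Y,Z]);rv=np.degrees((Rc.inv()*Rt).as_rotvec())
        d=Rc.inv().apply(np.array([x,y,z])-s["position"])/10
        print("rot",rv.round(1),"shift",d.round(2),"rows>=",int(np.ceil(max(np.linalg.norm(rv)/10.7,np.linalg.norm(d)/6.25))))
def where():
    s=state();M=R.from_rotvec(s["tool_rot"]).as_matrix()
    print("t %.2f"%s["t"],"pos",s["position"].round(1),"jawyaw %.1f"%np.degrees(np.arctan2(M[1,2],M[0,2])),"down",M[:,0].round(3),"F",s["force"].round(1),"w %.1f"%(s["gripper_width"]*85.4),"j",s["joints"].round(2))
E
python3 - <<'E'
from h import *
np.set_printoptions(precision=1,suppress=True)
where()
t=cv2.imread("pics/top0.png");s=cv2.imread("pics/scene0.png")
for n,a,b in(("b1",(162.8,213),(162.8,243.5)),("b2",(316,175.8),(325.3,205.9))):
    A=plane("top",a,15);B=plane("top",b,10);d=(B-A)[:2];print(n,A,B,"len",np.linalg.norm(d),"yaw",np.degrees(np.arctan2(d[1],d[0])),"mid",A[:2]+38*d/np.linalg.norm(d), "scene proj",proj("scene",A),proj("scene",B))
for n,bt,bs in(("nut1",(198,186,221,209),(276,211,300,231)),("nut2",(261,188,284,211),(247,180,269,198))):
  for c,i,b in(("top",t,bt),("scene",s,bs)):
    x0,y0,x1,y1=b;v=cv2.resize(i[y0:y1,x0:x1].max(2).astype(np.float32),None,fx=8,fy=8,interpolation=cv2.INTER_CUBIC)
    m=(v>(168 if c=="top" else 150)).astype(np.uint8)
    k=max(cv2.findContours(m,cv2.RETR_EXTERNAL,cv2.CHAIN_APPROX_NONE)[0],key=cv2.contourArea)[:,0]
    q=np.zeros_like(m);cv2.drawContours(q,[k],-1,1,-1);ys,xs=np.nonzero(q);ce=np.array([xs.mean(),ys.mean()])
    f=lambda p:(np.asarray(p)+.5)/8-.5+[x0,y0]
    P=plane(c,f(ce),16)
    W=np.array([plane(c,f(p),16)[:2]-P[:2] for p in k]);r=np.linalg.norm(W,axis=1);th=np.arctan2(W[:,1],W[:,0])
    h=(r*np.exp(-6j*th)).mean();print(n,c,f(ce),P,"r",r.min(),r.max(),"corner dir",-np.degrees(np.angle(h))/6, "amp",abs(h))
a=blobs(s,(220,130,246,155),(0,0,150),(180,60,255))[0];print("disc scene",a[:3],plane("scene",a[1],15))
for c,i,b in(("top",t,(236,106,284,154)),("scene",s,(180,198,235,240))):
    x0,y0,x1,y1=b;hsv=cv2.cvtColor(i[y0:y1,x0:x1],cv2.COLOR_BGR2HSV);m=cv2.inRange(hsv,(5,90,60),(22,255,255))
    cs,hi=cv2.findContours(m,cv2.RETR_CCOMP,cv2.CHAIN_APPROX_NONE)
    for k,hh in zip(cs,hi[0]):
        if len(k)>30:
            (e,ax,an)=cv2.fitEllipse(k);mm=cv2.moments(k);g=(mm["m10"]/mm["m00"]+x0,mm["m01"]/mm["m00"]+y0)
            print("holder",c,"hole" if hh[3]>=0 else "outer",g,plane(c,g,12),"ax",ax)
E
```

```text
t 0.10 pos [ 227.7 -472.8  230.9] jawyaw -64.3 down [-0.  0. -1.] F [ 0.2  0.2 -0.3] w 85.8 j [-1.3  0.3 -0.1  1.3 -0.   1.4]
b1 [398.7 282.4  15. ] [316.5 282.9  10. ] len 82.1679376204666 yaw 179.6638175760173 mid [360.7 282.6] scene proj [326.9 240.9] [349.2 230.5]
b2 [ 493.5 -137.4   15. ] [ 410.4 -160.8   10. ] len 86.25789189629135 yaw -164.2906837037663 mid [ 456.9 -147.7] scene proj [221.3 175. ] [239.3 164.4]
nut1 top [208.6 196.5] [441.3 157.9  16. ] r 14.92904941298541 17.603703870041127 corner dir -6.738988162977513 amp 0.8040158381975503
nut1 scene [287.5 218.9] [437.5 152.6  16. ] r 5.834178231612032 17.63296382074448 corner dir 6.2581905042386765 amp 0.531441365121275
nut2 top [271.4 198.3] [433.4 -13.1  16. ] r 14.935558413372929 16.91181600199615 corner dir 14.954714717404 amp 0.5733109785134841
nut2 scene [260.5 187.1] [422.  -12.7  16. ] r 2.5611216488269384 9.791616902734207 corner dir -7.237832903153678 amp 0.5472026910156438
disc scene (80, array([232.8, 141.9]), (6, 9, 14, 7)) [ 361.9 -285.7   15. ]
holder top outer (259.6525191280497, 129.79356142630286) [626.2  15.   12. ] ax (39.59718704223633, 40.33518981933594)
holder top hole (259.5258064516129, 129.40322580645162) [627.3  15.3  12. ] ax (24.209064483642578, 24.59665298461914)
holder scene outer (206.6810344827586, 218.78735632183907) [630.7  18.   12. ] ax (27.79436492919922, 40.32346725463867)
holder scene hole (206.35815002820078, 218.15679639029892) [630.2  15.1  12. ] ax (15.902420997619629, 23.79988670349121)
```

```bash
python3 - <<'E'
from h import *
go(457,-148,100,-74.3)
E
```

```text
rot [10.  -0.1 -0. ] shift [ 13.11  34.75 -19.3 ] rows>= 7
rot [-1.7e+02  0.0e+00 -1.0e-01] shift [ 13.11  34.75 -19.3 ] rows>= 16
```

```bash
python3 -m creep '[[10,0,0,13.1,34.75,-19.3,6],[10,0,0,13.1,34.75,-19.3,6],[10,0,0,13.1,34.75,-19.3,6],[10,0,0,13.1,34.75,-19.3,6],[10,0,0,13.1,34.75,-19.3,6],[10,0,0,13.1,34.75,-19.3,6],[10,0,0,13.1,34.75,-19.3,6],[10,0,0,13.1,34.75,-19.3,6],[10,0,0,13.1,34.75,-19.3,6]]' 40; python3 - <<'E'
from h import *
where()
go(457,-148,3,-74.3)
cv2.imwrite("pics/a.png",np.hstack([cv2.resize(snapshot("top")[100:300,230:430],(400,400)),cv2.resize(snapshot("scene")[100:300,150:350],(400,400))]))
E
```

```text
t: 1.23
position: [456.9, -148.5, 100.3]
tool_rot: [1.004, 1.327, -1.005]
force: [0.3, -0.3, -0.1]
gripper_width: 0.704
t 1.23 pos [ 456.9 -148.5  100.3] jawyaw -74.3 down [-0. -0. -1.] F [ 0.3 -0.3 -0.1] w 60.1 j [-0.48  0.27 -0.42  0.89 -0.    2.38]
rot [ 0. -0.  0.] shift [ 9.73  0.03 -0.05] rows>= 2
rot [-180.   -0.   -0.] shift [ 9.73  0.03 -0.05] rows>= 17
```

View pics/a.png

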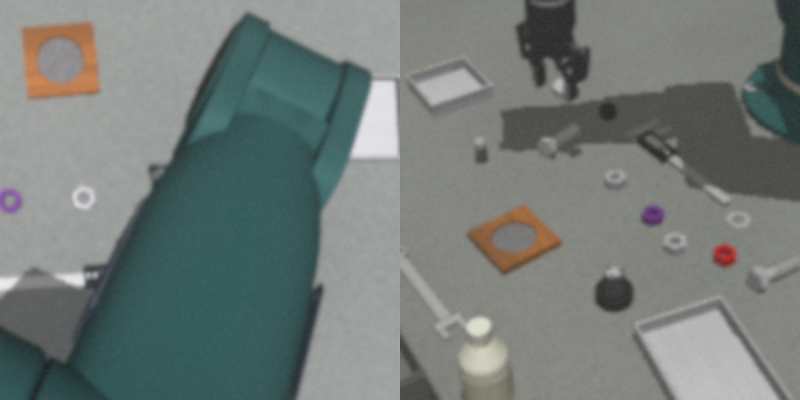

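The scene view shows the open gripper over bolt B, which lies at crop (560,138). Descending and gripping.

```bash
python3 -m creep '[[0,0,0,5,0,-0.05,6],[0,0,0,8,0,-0.05,6],[0,0,0,9,0,-0.05,6],[0,0,0,9.5,0,-0.05,6],[0,0,0,9.5,0,-0.05,6],[0,0,0,9.5,0,-0.05,1.5],[0,0,0,9.5,0,-0.05,1.5],[0,0,0,9.5,0,-0.05,1.5],[0,0,0,9.5,0,-0.05,1.5],[0,0,0,9.5,0,-0.05,1.5]]' 50; python3 -c "
from h import *
where()"
```

```text
t: 2.58
position: [457.3, -147.9, 5.9]
tool_rot: [1.005, 1.326, -1.004]
force: [-2.0, 1.3, 9.7]
gripper_width: 0.212
t 2.58 pos [ 457.3 -147.9    5.9] jawyaw -74.3 down [ 0.001 -0.    -1.   ] F [-2.   1.3  9.7] w 18.1 j [-0.48  0.38 -0.56  0.63  0.    2.38]
```

```bash
python3 -m creep '[[0,0,0,-0.5,0,0,1.5],[0,0,0,-2,0,0,1.5],[0,0,0,-6,0,0,1.5],[0,0,0,-10.5,0,0,1.5],[0,0,0,-10.5,0,0,1.5]]'; python3 - <<'E'
from h import *
where()
np.set_printoptions(precision=1,suppress=True)
i=snapshot("scene");cv2.imwrite("pics/b.png",cv2.resize(i[60:360,100:400],(700,700)))
t=snapshot("top");cv2.imwrite("pics/bt.png",t)
# tray outer rim corners top (at 27)
x0,y0,x1,y1=85,125,180,200
g=cv2.resize(t[y0:y1,x0:x1],None,fx=8,fy=8,interpolation=cv2.INTER_CUBIC);cv2.imwrite("pics/tray.png",g)
E
```

```text
t: 3.2
position: [458.5, -148.6, 113.1]
tool_rot: [1.005, 1.321, -1.003]
force: [0.7, -0.8, -3.1]
gripper_width: 0.21
t 3.20 pos [ 458.5 -148.6  113.1] jawyaw -74.3 down [ 0.005 -0.002 -1.   ] F [ 0.7 -0.8 -3.1] w 17.9 j [-0.48  0.26 -0.39  0.91 -0.    2.38]
```

View pics/b.png

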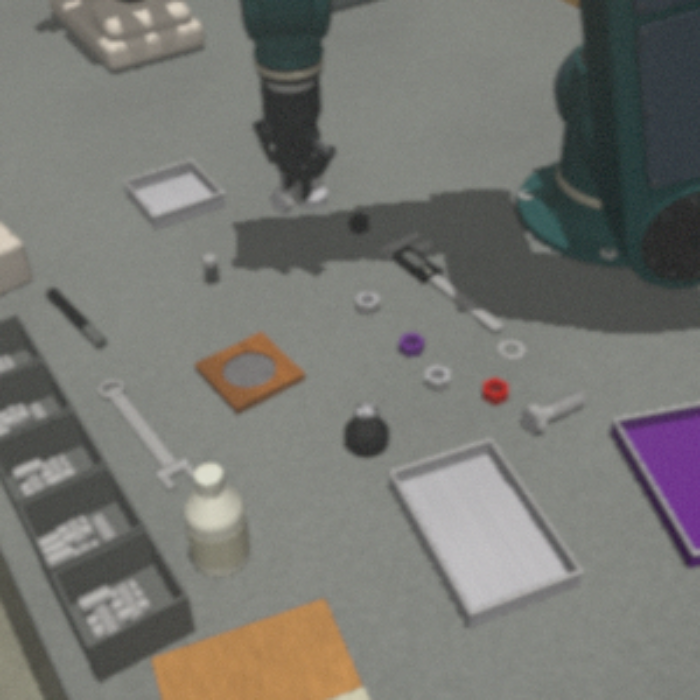

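View pics/tray.png

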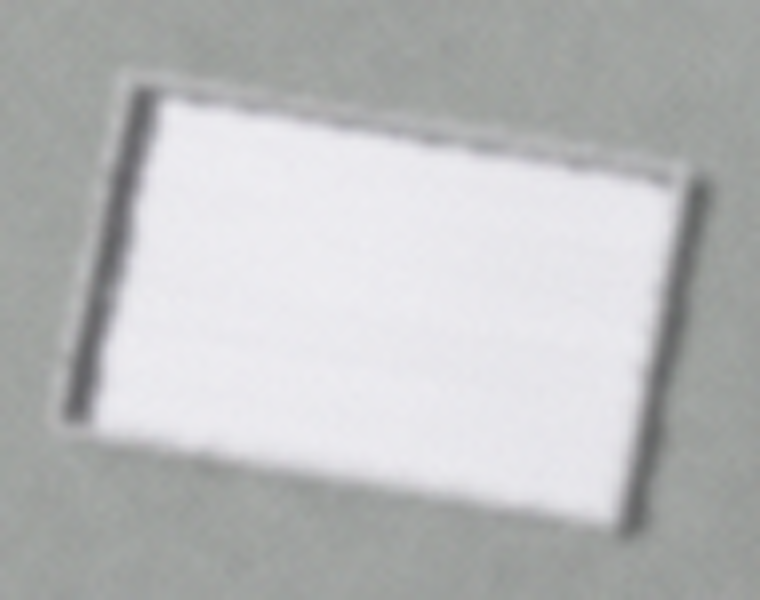

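Bolt B is held: it shows in the jaws, the width is about 18 mm and the weight reads about 3 N. The tray rim corners in the crop are (125,72), (695,165), (60,432) and (625,522).

```bash
python3 - <<'E'
from h import *
np.set_printoptions(precision=1,suppress=True)
C=[plane("top",np.array(p)/8-.5+[85,125],27)[:2] for p in((125,72),(695,165),(625,522),(60,432))]
print(C);c=sum(C)/4;print("centre",c)
for a,b in((0,1),(1,2),(3,2),(0,3)):
    d=C[b]-C[a];print(np.linalg.norm(d),np.degrees(np.arctan2(d[1],d[0])))
# dish
t=cv2.imread("pics/top0.png");g=cv2.resize(t[128:192,378:442],None,fx=9,fy=9,interpolation=cv2.INTER_CUBIC);cv2.imwrite("pics/dish.png",g)
E
```

```text
[array([619.1, 452.7]), array([583.4, 257.8]), array([460.8, 281. ]), array([494.8, 471.9])]
centre [539.5 365.8]
198.19412313715432 -100.37404122688875
124.78307265131498 169.2876506567023
193.94709150986435 -100.10952233782665
125.72536490255511 171.22680293922986
```

View pics/dish.png

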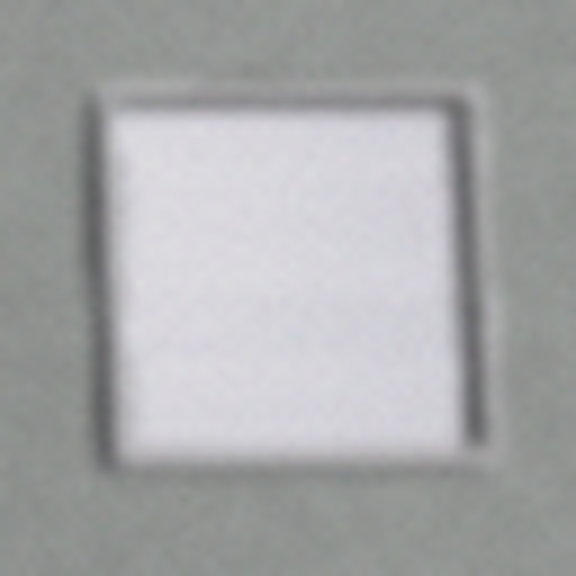

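```bash
python3 - <<'E'
from h import *
go(547,410,100,-100)
np.set_printoptions(precision=1,suppress=True)
C=[plane("top",np.array(p)/9-.5+[378,128],27)[:2] for p in((98,92),(475,88),(490,462),(108,465))]
print(C,sum(C)/4,[np.linalg.norm(C[i]-C[i-1]) for i in range(4)])
E
```

```text
rot [25.7  0.  -0. ] shift [  1.01  23.78 -51.26] rows>= 10
rot [-154.3    0.     0. ] shift [  1.01  23.78 -51.26] rows>= 15
[array([ 594.3, -339.2]), array([ 593.7, -455.3]), array([ 477.9, -452.4]), array([ 479. , -336.1])] [ 536.2 -395.7] [np.float64(115.40605321088111), np.float64(116.07391273024322), np.float64(115.8585370748992), np.float64(116.29936603455496)]
```

```bash
python3 -m creep '[[25.7,0,0,1,23.8,-51.3,1.5],[25.7,0,0,1,23.8,-51.3,1.5],[25.7,0,0,1,23.8,-51.3,1.5],[25.7,0,0,1,23.8,-51.3,1.5],[25.7,0,0,1,23.8,-51.3,1.5],[25.7,0,0,1,23.8,-51.3,1.5],[25.7,0,0,1,23.8,-51.3,1.5],[25.7,0,0,1,23.8,-51.3,1.5],[25.7,0,0,1,23.8,-51.3,1.5],[25.7,0,0,1,23.8,-51.3,1.5]]'; python3 -m creep '[[0,0,0,0,0,0,1.5],[0,0,0,0,0,0,1.5],[0,0,0,0,0,0,1.5]]'; python3 - <<'E'
from h import *
where();go(547,410,9,-100)
i=snapshot("scene");cv2.imwrite("pics/c.png",cv2.resize(i[130:350,200:460],(780,660))[:600])
E
```

```text
t: 4.55
position: [506.1, 50.1, 102.3]
tool_rot: [1.308, 1.201, -1.251]
force: [-0.1, -0.7, -2.4]
gripper_width: 0.212
t: 4.92
position: [505.9, 50.3, 102.3]
tool_rot: [1.308, 1.201, -1.251]
force: [-0.2, 0.2, -1.2]
gripper_width: 0.21
t 4.92 pos [505.9  50.3 102.3] jawyaw -95.0 down [ 0.002  0.047 -0.999] F [-0.2  0.2 -1.2] w 17.9 j [-0.09  0.31 -0.35  0.91  0.05  3.14]
rot [ 5.  -2.7  0.2] shift [ 11.01   0.99 -35.72] rows>= 6
rot [-174.9   -0.4   -4.1] shift [ 11.01   0.99 -35.72] rows>= 17
```

View pics/c.png

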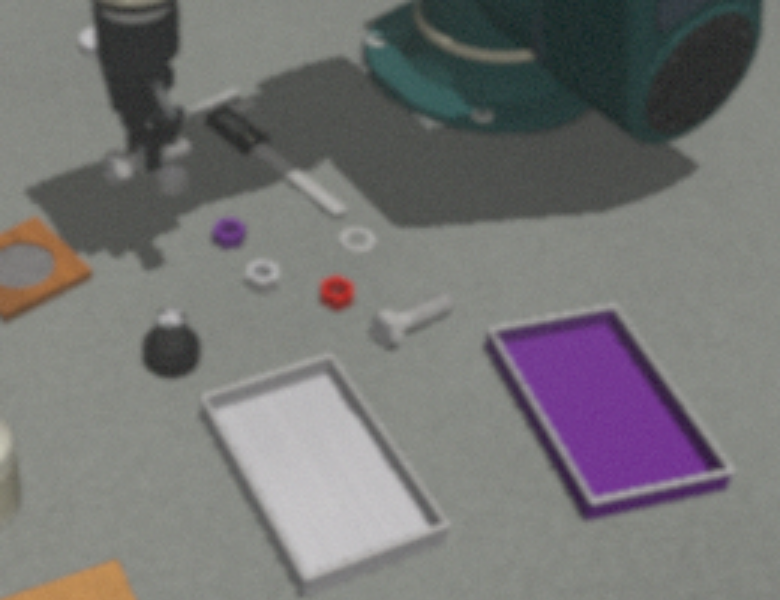

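Joint 6 reached its range limit, so I'll turn the other way using the half-turn equivalent.

```bash
python3 -m creep '[[-10,0,0,-3,0,-5,1.5],[-20,0,0,-3,0,-10,1.5],[-30,0,0,-3,0.5,-15,1.5],[-40,0,0,-3,0.5,-20,1.5],[-50,0,0,-3,0.5,-25,1.5],[-60,0,0,-3,1,-30,1.5],[-70,0,0,-3,1,-35,1.5],[-80,0,0,-3,1,-35.7,1.5],[-90,0,0,-3,1,-35.7,1.5],[-90,0,0,-3,1,-35.7,1.5]]'; python3 - <<'E'
from h import *
where();go(547,410,100,-100)
E
```

```text
t: 6.22
position: [546.7, 403.4, 148.7]
tool_rot: [0.105, 1.57, -0.032]
force: [-0.0, -0.2, -1.0]
gripper_width: 0.211
t 6.22 pos [546.7 403.4 148.7] jawyaw -5.0 down [ 0.002  0.046 -0.999] F [-0.  -0.2 -1. ] w 18.0 j [0.5  0.54 0.18 1.18 0.04 2.16]
rot [94.9 -2.3 -1.9] shift [ 4.9   0.44 -0.02] rows>= 9
rot [-85.    1.9  -2.3] shift [ 4.9   0.44 -0.02] rows>= 8
```

```bash
python3 -m creep '[[-10,0.2,-0.3,1,0,0,1.5],[-20,0.5,-0.6,2,0,0,1.5],[-30,0.7,-0.9,3,0.2,0,1.5],[-40,0.9,-1.1,4,0.4,0,1.5],[-50,1.1,-1.4,4.9,0.4,0,1.5],[-60,1.4,-1.7,4.9,0.4,0,1.5],[-70,1.6,-2,4.9,0.4,0,1.5],[-80,1.8,-2.2,4.9,0.4,0,1.5],[-85,1.9,-2.3,4.9,0.4,0,1.5],[-85,1.9,-2.3,4.9,0.4,0,1.5]]'; python3 - <<'E'
from h import *
where();go(547,410,9,-100)
i=snapshot("scene");cv2.imwrite("pics/c2.png",cv2.resize(i[130:350,200:460],(780,660))[60:])
E
```

```text
t: 7.48
position: [547.4, 409.3, 100.2]
tool_rot: [-1.077, 1.289, 1.076]
force: [0.5, 0.2, -1.9]
gripper_width: 0.215
t 7.47 pos [547.4 409.3 100.2] jawyaw 79.8 down [ 0.    -0.001 -1.   ] F [ 0.5  0.2 -1.9] w 18.4 j [ 0.52  0.59  0.14  1.12 -0.    0.7 ]
rot [1.798e+02 0.000e+00 1.000e-01] shift [9.12 0.05 0.06] rows>= 17
rot [-0.2 -0.   0. ] shift [9.12 0.05 0.06] rows>= 2
```

View pics/c2.png

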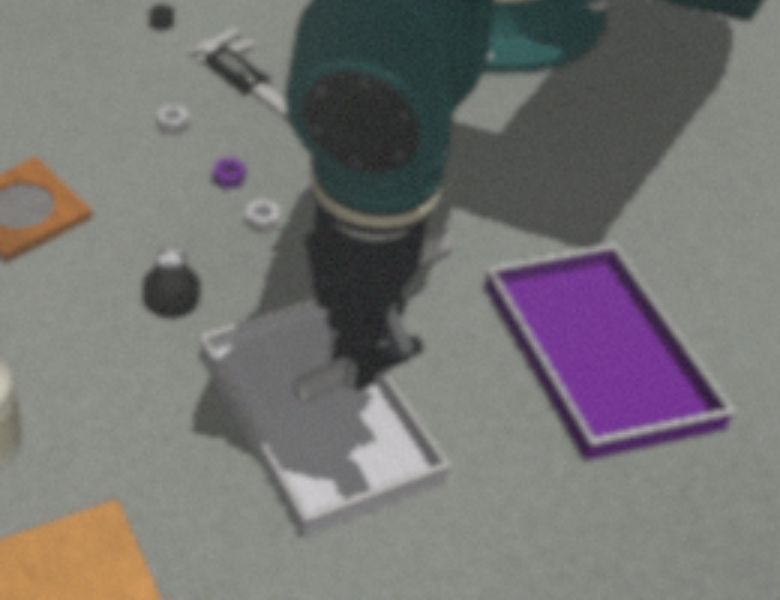

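```bash
python3 -m creep '[[0,0,0,4,0,0,1.5],[0,0,0,7,0,0,1.5],[0,0,0,8.2,0,0,1.5],[0,0,0,8.6,0,0,1.5],[0,0,0,8.8,0,0,1.5],[0,0,0,8.9,0,0,1.5],[0,0,0,9,0,0,1.5],[0,0,0,9.05,0,0,1.5],[0,0,0,9.1,0,0,1.5]]'; python3 -m creep '[[0,0,0,0.05,0,0,1.5],[0,0,0,0.05,0,0,1.5]]'
```

```text
t: 8.65
position: [547.4, 409.5, 9.2]
tool_rot: [-1.081, 1.287, 1.079]
force: [-0.3, -0.8, -1.6]
gripper_width: 0.213
t: 8.9
position: [547.4, 409.5, 8.7]
tool_rot: [-1.081, 1.287, 1.079]
force: [0.7, -1.0, -1.7]
gripper_width: 0.209
```

```bash
python3 -m creep '[[0,0,0,0.05,0,0,1.5],[0,0,0,0.1,0,0,1.5],[0,0,0,0.1,0,0,1.5]]';python3 -m creep '[[0,0,0,0.05,0,0,1.5],[0,0,0,0.1,0,0,1.5],[0,0,0,0.1,0,0,1.5]]'
```

```text
t: 9.28
position: [547.5, 409.5, 8.4]
tool_rot: [-1.081, 1.286, 1.079]
force: [-2.2, -2.8, 8.2]
gripper_width: 0.213
t: 9.65
position: [547.5, 409.5, 8.3]
tool_rot: [-1.081, 1.285, 1.079]
force: [-5.5, -4.5, 18.7]
gripper_width: 0.21
```

Contact came at z = 8.4, as predicted. I'll ease off, open and lift.

```bash
python3 -m creep '[[0,0,0,-0.12,0,0,1.5],[0,0,0,-0.12,0,0,2.2],[0,0,0,-0.12,0,0,3],[0,0,0,-0.12,0,0,3.8],[0,0,0,-0.12,0,0,3.8],[0,0,0,-3,0,0,3.8],[0,0,0,-8,0,0,4],[0,0,0,-11,0,0,5],[0,0,0,-11,0,0,6]]'; python3 - <<'E'
from h import *
where();go(361,282.6,100,90)
i=snapshot("scene");cv2.imwrite("pics/d.png",cv2.resize(i[180:350,230:430],(780,660))[60:])
E
```

```text
t: 10.78
position: [548.4, 410.2, 119.1]
tool_rot: [-1.081, 1.282, 1.078]
force: [0.1, 0.1, 0.1]
gripper_width: 0.702
t 10.78 pos [548.4 410.2 119.1] jawyaw 80.0 down [ 0.004  0.001 -1.   ] F [0.1 0.1 0.1] w 60.0 j [ 0.52  0.58  0.17  1.15 -0.    0.7 ]
rot [-10.    0.1   0.2] shift [  1.82  16.25 -15.81] rows>= 4
rot [ 1.7e+02  3.0e-01 -1.0e-01] shift [  1.82  16.25 -15.81] rows>= 16
```

View pics/d.png

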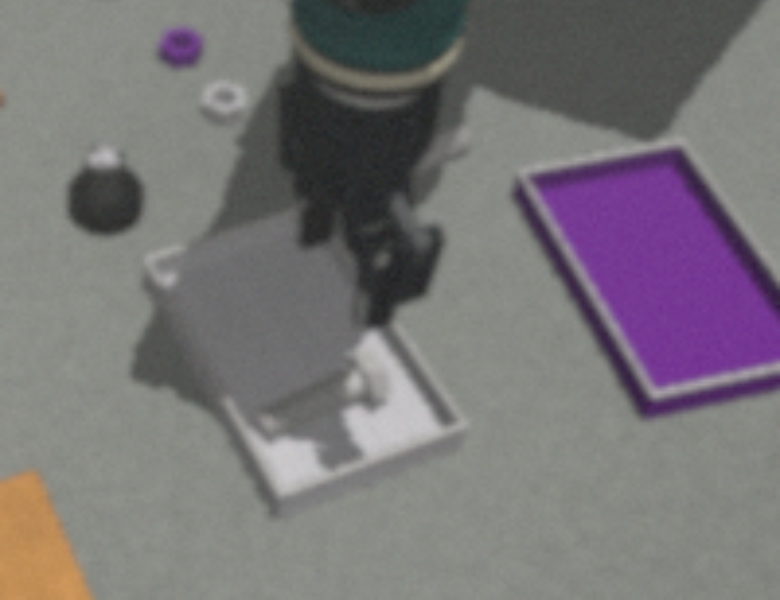

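Bolt B lies on its side in the tray. Next is bolt A.

```bash
python3 -m creep '[[-10,0,0,1.8,16.3,-15.8,4.5],[-10,0,0,1.8,16.3,-15.8,4.5],[-10,0,0,1.8,16.3,-15.8,4.5],[-10,0,0,1.8,16.3,-15.8,4.5],[-10,0,0,1.8,16.3,-15.8,4.5],[-10,0,0,1.8,16.3,-15.8,4.5],[-10,0,0,1.8,16.3,-15.8,4.5]]'; python3 - <<'E'
from h import *
where();go(361,282.6,6,90)
i=snapshot("scene");cv2.imwrite("pics/e.png",cv2.resize(i[150:320,270:470],(780,660))[:600])
E
```

```text
t: 11.7
position: [360.2, 282.5, 98.4]
tool_rot: [-1.21, 1.209, 1.209]
force: [-0.6, 0.4, -0.6]
gripper_width: 0.53
t 11.70 pos [360.2 282.5  98.4] jawyaw 90.0 down [ 0.    -0.001 -1.   ] F [-0.6  0.4 -0.6] w 45.2 j [ 0.49  0.24 -0.47  0.86 -0.    0.49]
rot [ 0. -0.  0.] shift [ 9.24 -0.08  0.01] rows>= 2
rot [-1.8e+02 -0.0e+00 -1.0e-01] shift [ 9.24 -0.08  0.01] rows>= 17
```

View pics/e.png

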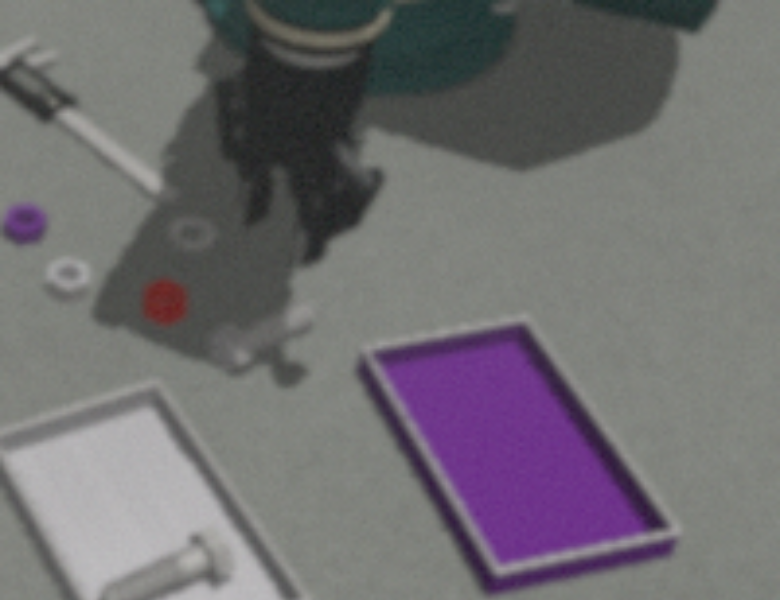

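```bash
python3 -m creep '[[0,0,0,5,-0.1,0,4.5],[0,0,0,8,-0.1,0,4.5],[0,0,0,9,-0.1,0,4.5],[0,0,0,9.2,-0.1,0,4.5],[0,0,0,9.2,-0.1,0,1.5],[0,0,0,9.2,-0.1,0,1.5],[0,0,0,9.2,-0.1,0,1.5],[0,0,0,9.2,-0.1,0,1.5],[0,0,0,9.2,-0.1,0,1.5]]' 50; python3 -m creep '[[0,0,0,-0.5,0,0,1.5],[0,0,0,-2,0,0,1.5],[0,0,0,-6,0,0,1.5],[0,0,0,-10,0,0,1.5],[0,0,0,-10,0,0,1.5],[0,0,0,-10,0,0,1.5]]'; python3 - <<'E'
from h import *
where();go(531.6,321.5,100,80)
E
```

```text
t: 12.88
position: [361.2, 282.5, 7.7]
tool_rot: [-1.21, 1.207, 1.208]
force: [-1.1, -0.2, 4.9]
gripper_width: 0.209
t: 13.62
position: [360.1, 282.0, 106.3]
tool_rot: [-1.21, 1.21, 1.209]
force: [-0.7, 0.4, -3.7]
gripper_width: 0.209
t 13.62 pos [360.1 282.  106.3] jawyaw 90.0 down [ 0.    -0.001 -1.   ] F [-0.7  0.4 -3.7] w 17.8 j [ 0.49  0.23 -0.46  0.89 -0.    0.49]
rot [10.  -0.1  0. ] shift [  0.63 -17.15   3.94] rows>= 3
rot [-1.7e+02 -0.0e+00 -1.0e-01] shift [  0.63 -17.15   3.94] rows>= 16
```

```bash
python3 -m creep '[[10,0,0,0.6,-17.2,3.9,1.5],[10,0,0,0.6,-17.2,3.9,1.5],[10,0,0,0.6,-17.2,3.9,1.5],[10,0,0,0.6,-17.2,3.9,1.5],[10,0,0,0.6,-17.2,3.9,1.5],[10,0,0,0.6,-17.2,3.9,1.5]]'; python3 - <<'E'
from h import *
where();go(531.6,321.5,11,80)
i=snapshot("scene");cv2.imwrite("pics/f.png",cv2.resize(i[180:350,230:430],(780,660))[60:])
E
```

```text
t: 14.38
position: [531.2, 321.0, 100.4]
tool_rot: [-1.081, 1.288, 1.08]
force: [-0.6, -0.1, -2.7]
gripper_width: 0.211
t 14.38 pos [531.2 321.  100.4] jawyaw 80.1 down [-0.001 -0.001 -1.   ] F [-0.6 -0.1 -2.7] w 18.1 j [ 0.41  0.49 -0.05  1.03 -0.    0.59]
rot [ 0.1 -0.1 -0. ] shift [ 8.94 -0.03  0.07] rows>= 2
rot [-1.799e+02  0.000e+00 -1.000e-01] shift [ 8.94 -0.03  0.07] rows>= 17
```

View pics/f.png

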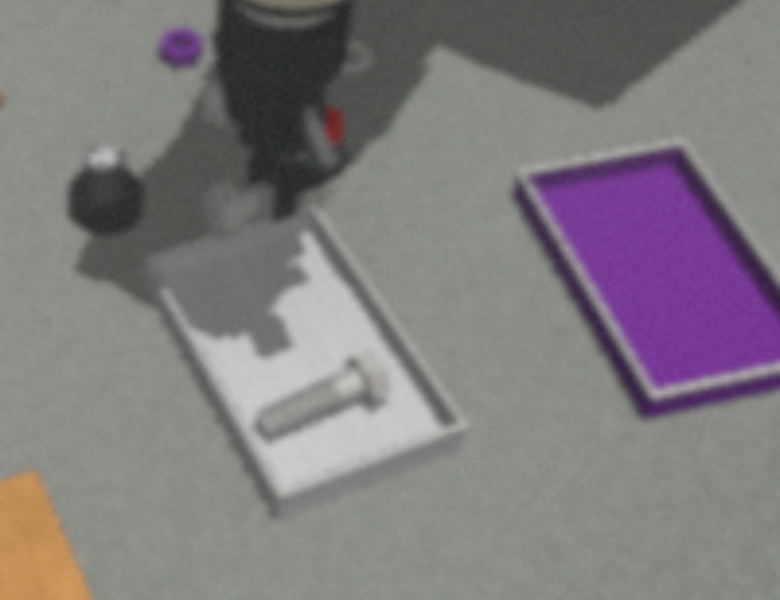

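```bash
python3 -m creep '[[0,0,0,4,0,0,1.5],[0,0,0,7,0,0,1.5],[0,0,0,8.2,0,0,1.5],[0,0,0,8.6,0,0,1.5],[0,0,0,8.8,0,0,1.5],[0,0,0,8.9,0,0,1.5],[0,0,0,8.9,0,0,1.5]]'; python3 -m creep '[[0,0,0,0.05,0,0,1.5],[0,0,0,0.1,0,0,1.5],[0,0,0,0.1,0,0,1.5]]';python3 -m creep '[[0,0,0,0.05,0,0,1.5],[0,0,0,0.1,0,0,1.5],[0,0,0,0.1,0,0,1.5]]'
```

```text
t: 15.3
position: [532.7, 321.3, 12.2]
tool_rot: [-1.081, 1.286, 1.079]
force: [0.7, -0.7, -3.4]
gripper_width: 0.213
t: 15.68
position: [532.4, 321.1, 10.7]
tool_rot: [-1.081, 1.287, 1.079]
force: [0.2, 0.1, -3.8]
gripper_width: 0.208
t: 16.05
position: [532.4, 321.2, 10.2]
tool_rot: [-1.081, 1.286, 1.079]
force: [-2.8, -1.6, 6.4]
gripper_width: 0.207
```

```bash
python3 -m creep '[[0,0,0,-0.02,0,0,1.5],[0,0,0,-0.02,0,0,2.2],[0,0,0,-0.02,0,0,3],[0,0,0,-0.02,0,0,3.8],[0,0,0,-0.02,0,0,3.8],[0,0,0,-3,0,0,3.8],[0,0,0,-8,0,0,4],[0,0,0,-11,0,0,5],[0,0,0,-11,0,0,5]]'; python3 - <<'E'
from h import *
where();
# nut1 flats at 23.3,83.3,-36.7 
go(441.3,157.9,90,83.3)
i=snapshot("scene");cv2.imwrite("pics/g.png",cv2.resize(i[180:350,230:430],(780,660))[60:])
E
```

```text
t: 17.18
position: [533.6, 321.8, 122.0]
tool_rot: [-1.081, 1.283, 1.078]
force: [0.2, -1.0, 0.4]
gripper_width: 0.585
t 17.18 pos [533.6 321.8 122. ] jawyaw 80.0 down [ 0.004  0.001 -1.   ] F [ 0.2 -1.   0.4] w 50.0 j [ 0.41  0.48 -0.02  1.08 -0.    0.59]
rot [-3.3  0.1  0.2] shift [  3.15   6.26 -17.74] rows>= 4
rot [ 1.767e+02  4.000e-01 -1.000e-01] shift [  3.15   6.26 -17.74] rows>= 17
```

View pics/g.png

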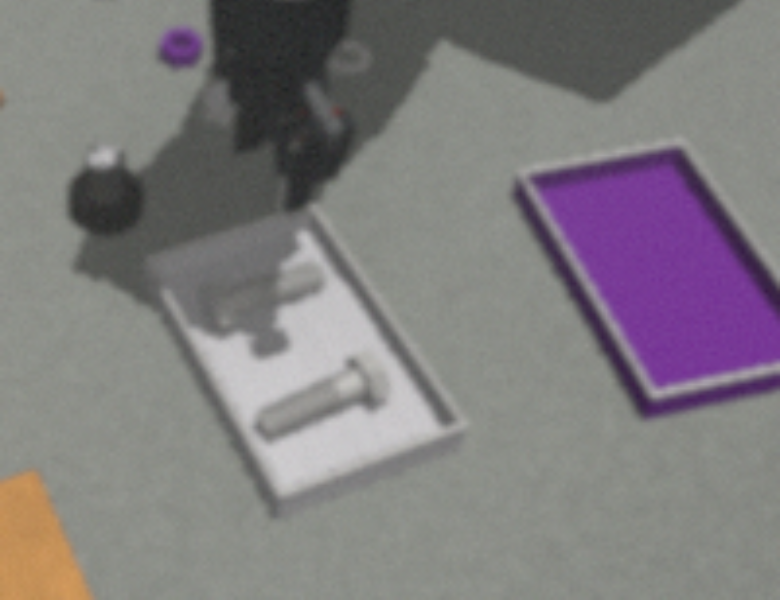

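Both bolts lie side by side in the tray. Next is nut 1.

```bash
python3 -m creep '[[-3.3,0,0,3.1,6.3,-17.8,4.5],[-3.3,0,0,3.1,6.3,-17.8,4.5],[-3.3,0,0,3.1,6.3,-17.8,4.5],[-3.3,0,0,3.1,6.3,-17.8,4.5],[-3.3,0,0,3.1,6.3,-17.8,4.5],[-3.3,0,0,3.1,6.3,-17.8,4.5],[-3.3,0,0,3.1,6.3,-17.8,4.5]]'; python3 - <<'E'
from h import *
where();
go(441.3,157.9,5,83.3)
i=snapshot("scene");cv2.imwrite("pics/g2.png",cv2.resize(i[140:280,220:370],(750,700))[:600])
E
```

```text
t: 18.1
position: [440.1, 157.6, 88.7]
tool_rot: [-1.125, 1.262, 1.123]
force: [-0.3, 0.3, -0.6]
gripper_width: 0.525
t 18.10 pos [440.1 157.6  88.7] jawyaw 83.4 down [ 0.001 -0.001 -1.   ] F [-0.3  0.3 -0.6] w 44.8 j [ 0.17  0.26 -0.47  0.84 -0.    0.28]
rot [ 0.1 -0.   0. ] shift [ 8.37 -0.11  0.05] rows>= 2
rot [-1.799e+02 -1.000e-01 -1.000e-01] shift [ 8.37 -0.11  0.05] rows>= 17
```

View pics/g2.png

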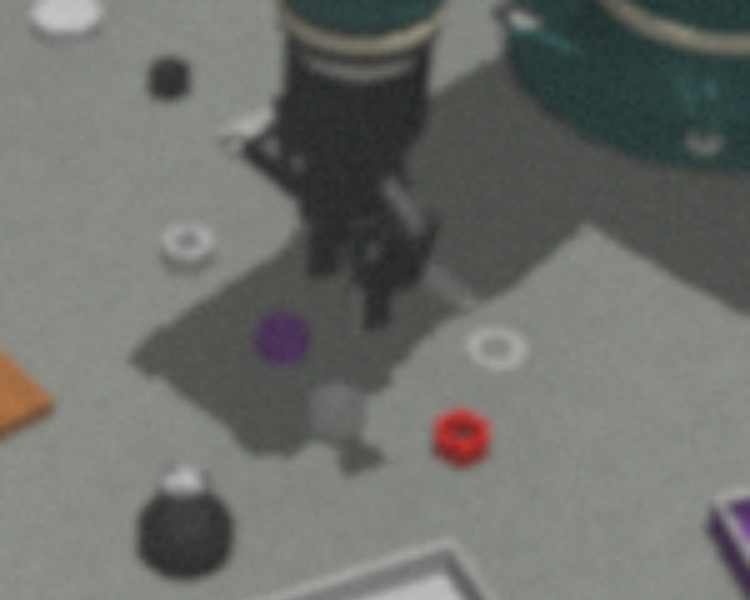

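```bash
python3 -m creep '[[0,0,0,4,-0.1,0,4.5],[0,0,0,7,-0.1,0,4.5],[0,0,0,8.2,-0.1,0,4.5],[0,0,0,8.45,-0.1,0,4.5],[0,0,0,8.45,-0.1,0,4.5],[0,0,0,8.45,-0.1,0,2.4],[0,0,0,8.45,-0.1,0,2.4],[0,0,0,8.45,-0.1,0,2.4],[0,0,0,8.45,-0.1,0,2.4],[0,0,0,8.45,-0.1,0,2.4]]' 40; python3 -m creep '[[0,0,0,-0.5,0,0,2.4],[0,0,0,-2,0,0,2.4],[0,0,0,-6,0,0,2.4],[0,0,0,-11,0,0,2.4],[0,0,0,-11,0,0,2.4],[0,0,0,-11,0,0,2.4]]'; python3 - <<'E'
from h import *
where();go(563,-396,100,89)
i=snapshot("scene");cv2.imwrite("pics/g3.png",cv2.resize(i[140:280,220:370],(750,700))[:600])
E
```

```text
t: 19.4
position: [441.2, 156.8, 5.3]
tool_rot: [-1.124, 1.261, 1.121]
force: [-1.0, -0.2, 8.2]
gripper_width: 0.333
t: 20.15
position: [440.3, 156.7, 114.2]
tool_rot: [-1.124, 1.262, 1.122]
force: [-0.2, -0.3, -1.8]
gripper_width: 0.334
t 20.15 pos [440.3 156.7 114.2] jawyaw 83.3 down [ 0.    -0.001 -1.   ] F [-0.2 -0.3 -1.8] w 28.6 j [ 0.17  0.24 -0.42  0.91 -0.    0.28]
rot [-5.7 -0.   0. ] shift [  1.46 -18.6  -53.47] rows>= 10
rot [1.743e+02 0.000e+00 1.000e-01] shift [  1.46 -18.6  -53.47] rows>= 17
```

View pics/g3.png

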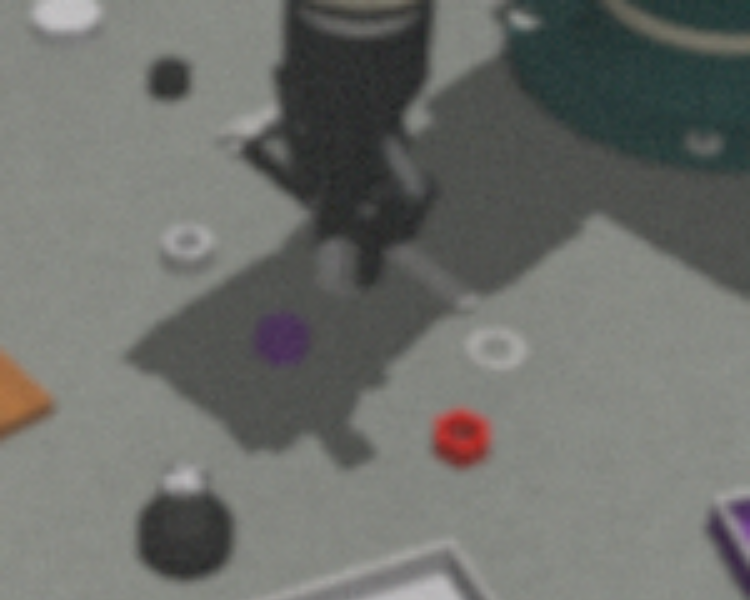

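Nut 1 is gripped, at about 28.6 mm across the flats. Now to the dish.

```bash
python3 -m creep '[[-5.7,0,0,1.4,-18.6,-53.5,2.4],[-5.7,0,0,1.4,-18.6,-53.5,2.4],[-5.7,0,0,1.4,-18.6,-53.5,2.4],[-5.7,0,0,1.4,-18.6,-53.5,2.4],[-5.7,0,0,1.4,-18.6,-53.5,2.4],[-5.7,0,0,1.4,-18.6,-53.5,2.4],[-5.7,0,0,1.4,-18.6,-53.5,2.4],[-5.7,0,0,1.4,-18.6,-53.5,2.4],[-5.7,0,0,1.4,-18.6,-53.5,2.4],[-5.7,0,0,1.4,-18.6,-53.5,2.4]]';python3 -m creep '[[0,0,0,0,0,0,2.4],[0,0,0,0,0,0,2.4]]'; python3 - <<'E'
from h import *
where();go(563,-396,12,89)
i=snapshot("scene");cv2.imwrite("pics/g4.png",cv2.resize(i[60:180,110:260],(750,600)))
t=snapshot("top");cv2.imwrite("pics/g4t.png",t)
print("nut2,disc", [ (a[0],a[1],plane("top",a[1],15)) for a in blobs(t,(350,200,395,245),(0,0,165),(180,60,255))])
E
```

```text
t: 21.45
position: [562.6, -399.7, 98.0]
tool_rot: [-1.193, 1.219, 1.196]
force: [0.7, 1.8, -0.5]
gripper_width: 0.335
t: 21.7
position: [563.0, -394.8, 100.5]
tool_rot: [-1.197, 1.217, 1.198]
force: [0.9, -0.1, -0.5]
gripper_width: 0.334
t 21.70 pos [ 563.  -394.8  100.5] jawyaw 89.1 down [-0.  0. -1.] F [ 0.9 -0.1 -0.5] w 28.6 j [-0.73  0.6   0.15  1.12 -0.   -0.71]
rot [ 0.1  0.  -0. ] shift [ 8.85 -0.01 -0.12] rows>= 2
rot [-179.9    0.     0. ] shift [ 8.85 -0.01 -0.12] rows>= 17
nut2,disc []
```

View pics/g4.png

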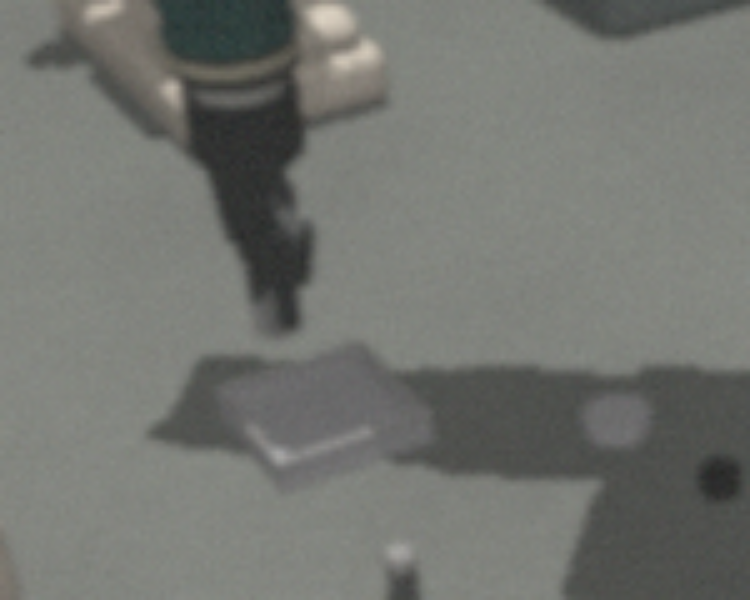

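View pics/g4t.png

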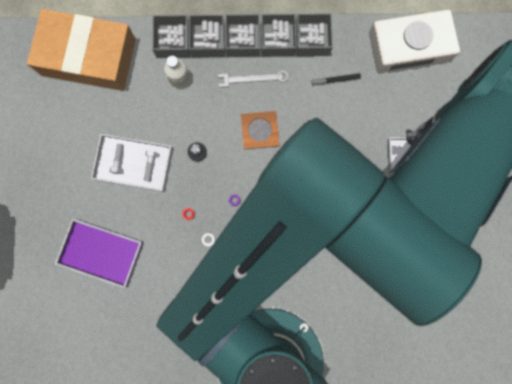

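The top view confirms both bolts in the tray. In the scene view the nut is carried over the dish. Lowering it gently now.

```bash
python3 -m creep '[[0,0,0,4,0,-0.1,2.4],[0,0,0,7,0,-0.1,2.4],[0,0,0,8.2,0,-0.1,2.4],[0,0,0,8.6,0,-0.1,2.4],[0,0,0,8.8,0,-0.1,2.4],[0,0,0,9,0,-0.1,2.4],[0,0,0,9,0,-0.1,2.4],[0,0,0,9,0,-0.1,2.4]]'; python3 -m creep '[[0,0,0,0.05,0,0,2.4],[0,0,0,0.1,0,0,2.4],[0,0,0,0.1,0,0,2.4]]';python3 -m creep '[[0,0,0,0.05,0,0,2.4],[0,0,0,0.1,0,0,2.4],[0,0,0,0.1,0,0,2.4]]'
```

```text
t: 22.8
position: [563.3, -397.5, 11.0]
tool_rot: [-1.198, 1.217, 1.196]
force: [0.2, 0.5, -1.2]
gripper_width: 0.341
t: 23.18
position: [563.1, -397.3, 9.7]
tool_rot: [-1.197, 1.217, 1.196]
force: [0.3, 0.2, 0.3]
gripper_width: 0.335
t: 23.55
position: [563.2, -397.3, 8.7]
tool_rot: [-1.197, 1.217, 1.196]
force: [-0.2, 0.2, -1.1]
gripper_width: 0.336
```

```bash
python3 -m creep '[[0,0,0,0.05,0,0,2.4],[0,0,0,0.1,0,0,2.4],[0,0,0,0.1,0,0,2.4]]';python3 -m creep '[[0,0,0,0.03,0,0,2.4],[0,0,0,0.06,0,0,2.4],[0,0,0,0.06,0,0,2.4]]'
```

```text
t: 23.92
position: [563.2, -397.4, 7.9]
tool_rot: [-1.198, 1.217, 1.196]
force: [0.1, -0.1, 2.1]
gripper_width: 0.338
t: 24.3
position: [563.2, -397.4, 7.8]
tool_rot: [-1.198, 1.217, 1.196]
force: [-3.0, 2.2, 8.7]
gripper_width: 0.333
```

```bash
python3 -m creep '[[0,0,0,-0.04,0,0,2.4],[0,0,0,-0.04,0,0,3.2],[0,0,0,-0.04,0,0,4],[0,0,0,-0.04,0,0,4.5],[0,0,0,-0.04,0,0,4.5],[0,0,0,-3,0,0,4.5],[0,0,0,-8,0,0,4.5],[0,0,0,-11,0,0,4.5],[0,0,0,-11,0,0,4.5]]'; python3 - <<'E'
from h import *
where();
go(433.4,-13.1,90,105);go(433.4,-13.1,90,45);
E
```

```text
t: 25.42
position: [564.1, -398.1, 119.7]
tool_rot: [-1.201, 1.217, 1.192]
force: [0.5, 0.2, -0.3]
gripper_width: 0.527
t 25.43 pos [ 564.1 -398.1  119.7] jawyaw 89.0 down [ 0.004 -0.004 -1.   ] F [ 0.5  0.2 -0.3] w 45.0 j [-0.73  0.59  0.19  1.16 -0.   -0.72]
rot [-16.   -0.2   0.2] shift [ 2.78 13.73 38.28] rows>= 7
rot [164.    0.3   0.3] shift [ 2.78 13.73 38.28] rows>= 16
rot [44.  -0.1  0.3] shift [ 2.78 13.73 38.28] rows>= 7
rot [-1.36e+02 -3.00e-01 -1.00e-01] shift [ 2.78 13.73 38.28] rows>= 13
```

```bash
python3 -m creep '[[-16,0,0,2.8,13.7,38.3,4.5],[-16,0,0,2.8,13.7,38.3,4.5],[-16,0,0,2.8,13.7,38.3,4.5],[-16,0,0,2.8,13.7,38.3,4.5],[-16,0,0,2.8,13.7,38.3,4.5],[-16,0,0,2.8,13.7,38.3,4.5],[-16,0,0,2.8,13.7,38.3,4.5],[-16,0,0,2.8,13.7,38.3,4.5],[-16,0,0,2.8,13.7,38.3,4.5],[-16,0,0,2.8,13.7,38.3,4.5]]'; python3 - <<'E'
from h import *
where();go(433.4,-13.1,4.2,105)
i=snapshot("scene");cv2.imwrite("pics/k.png",np.hstack([cv2.resize(i[100:200,140:240],(390,390)),cv2.resize(i[130:230,210:310],(390,390))]))
t=snapshot("top");print("disc", [ (a[0],a[1],a[2],plane("top",a[1],15)) for a in blobs(t,(350,200,395,245),(0,0,165),(180,60,255))])
cv2.imwrite("pics/kt.png",cv2.resize(t[120:250,310:450],(700,650)))
E
```

```text
t: 26.68
position: [433.0, -12.8, 88.6]
tool_rot: [-1.4, 1.075, 1.398]
force: [0.2, 0.0, 0.5]
gripper_width: 0.529
t 26.68 pos [433.  -12.8  88.6] jawyaw 105.0 down [ 0.    -0.001 -1.   ] F [0.2 0.  0.5] w 45.2 j [-0.22  0.21 -0.54  0.82 -0.   -0.48]
rot [-0. -0.  0.] shift [ 8.44 -0.03 -0.03] rows>= 2
rot [1.8e+02 0.0e+00 1.0e-01] shift [ 8.44 -0.03 -0.03] rows>= 17
disc [(284, array([370.53873239, 222.9084507 ]), (12, 14, 19, 19), array([ 361.42705275, -281.49504744,   15.        ]))]
```

View pics/k.png

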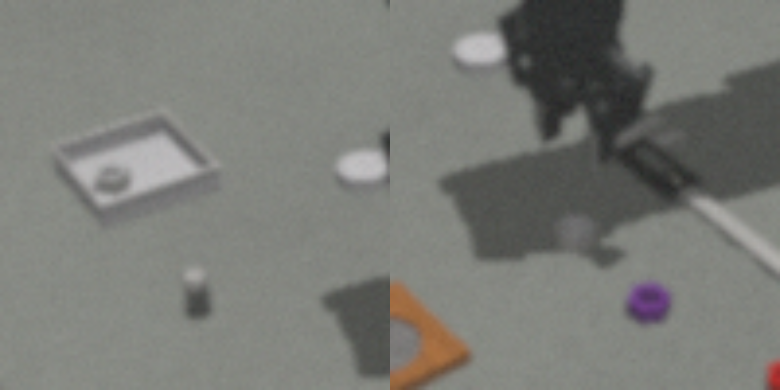

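View pics/kt.png

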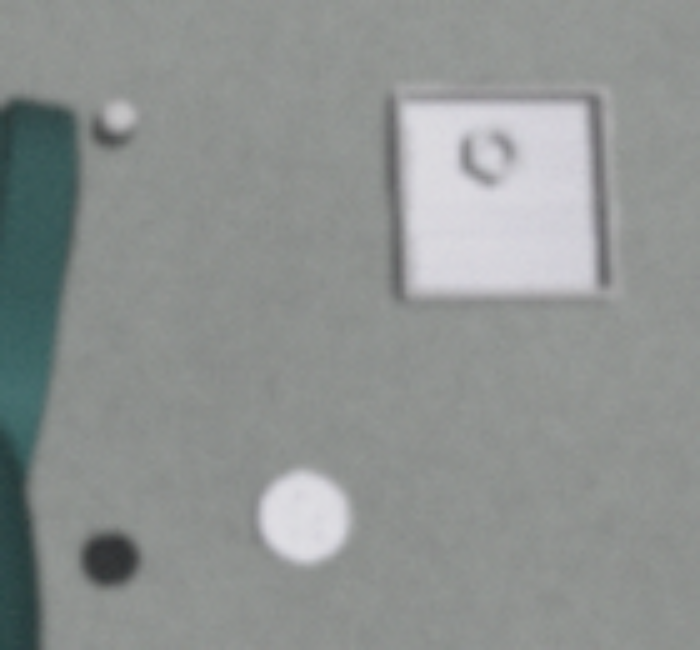

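Nut 1 lies flat in the dish. The disc measures (361,−282). Gripping nut 2.

```bash
python3 -m creep '[[0,0,0,4,0,0,4.5],[0,0,0,7,0,0,4.5],[0,0,0,8.2,0,0,4.5],[0,0,0,8.45,0,0,4.5],[0,0,0,8.45,0,0,4.5],[0,0,0,8.45,0,0,2.4],[0,0,0,8.45,0,0,2.4],[0,0,0,8.45,0,0,2.4],[0,0,0,8.45,0,0,2.4],[0,0,0,8.45,0,0,2.4]]' 40; python3 -m creep '[[0,0,0,-0.5,0,0,2.4],[0,0,0,-2,0,0,2.4],[0,0,0,-6,0,0,2.4],[0,0,0,-11,0,0,2.4],[0,0,0,-11,0,0,2.4],[0,0,0,-11,0,0,2.4]]'; python3 - <<'E'
from h import *
where();go(510,-396,100,89)
i=snapshot("scene");cv2.imwrite("pics/l.png",cv2.resize(i[120:230,200:310],(600,600)))
E
```

```text
t: 28.02
position: [433.3, -12.2, 5.3]
tool_rot: [-1.402, 1.073, 1.398]
force: [-2.0, 0.3, 9.5]
gripper_width: 0.338
t: 28.78
position: [432.5, -11.9, 114.2]
tool_rot: [-1.401, 1.074, 1.399]
force: [-0.4, -0.8, -1.4]
gripper_width: 0.331
t 28.77 pos [432.5 -11.9 114.2] jawyaw 105.0 down [ 0.001 -0.001 -1.   ] F [-0.4 -0.8 -1.4] w 28.3 j [-0.22  0.18 -0.5   0.89 -0.   -0.48]
rot [16. -0.  0.] shift [  1.46   2.47 -39.1 ] rows>= 7
rot [-1.64e+02 -0.00e+00 -1.00e-01] shift [  1.46   2.47 -39.1 ] rows>= 16
```

View pics/l.png

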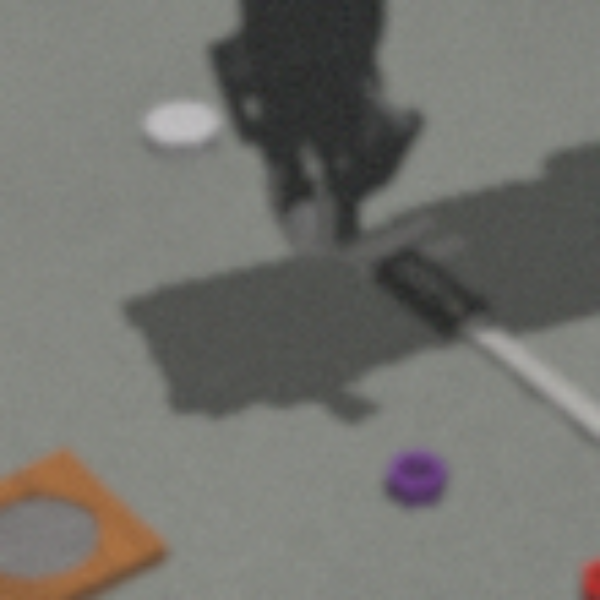

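```bash
python3 -m creep '[[16,0,0,1.5,2.5,-39.1,2.4],[16,0,0,1.5,2.5,-39.1,2.4],[16,0,0,1.5,2.5,-39.1,2.4],[16,0,0,1.5,2.5,-39.1,2.4],[16,0,0,1.5,2.5,-39.1,2.4],[16,0,0,1.5,2.5,-39.1,2.4],[16,0,0,1.5,2.5,-39.1,2.4],[16,0,0,1.5,2.5,-39.1,2.4],[16,0,0,1.5,2.5,-39.1,2.4],[16,0,0,1.5,2.5,-39.1,2.4]]'; python3 - <<'E'
from h import *
where();go(510,-396,11,89)
E
```

```text
t: 30.08
position: [509.9, -394.8, 99.9]
tool_rot: [-1.198, 1.217, 1.197]
force: [0.8, 0.2, -0.6]
gripper_width: 0.339
t 30.07 pos [ 509.9 -394.8   99.9] jawyaw 89.1 down [ 0.    -0.001 -1.   ] F [ 0.8  0.2 -0.6] w 29.0 j [-0.78  0.53  0.01  1.06 -0.   -0.77]
rot [ 0.1 -0.   0. ] shift [ 8.89 -0.01 -0.12] rows>= 2
rot [-179.9   -0.    -0. ] shift [ 8.89 -0.01 -0.12] rows>= 17
```

```bash
python3 -m creep '[[0,0,0,4,0,-0.1,2.4],[0,0,0,7,0,-0.1,2.4],[0,0,0,8.2,0,-0.1,2.4],[0,0,0,8.6,0,-0.1,2.4],[0,0,0,8.8,0,-0.1,2.4],[0,0,0,9,0,-0.1,2.4],[0,0,0,9.05,0,-0.1,2.4],[0,0,0,9.05,0,-0.1,2.4]]'; python3 -m creep '[[0,0,0,0.05,0,0,2.4],[0,0,0,0.1,0,0,2.4],[0,0,0,0.1,0,0,2.4]]';python3 -m creep '[[0,0,0,0.05,0,0,2.4],[0,0,0,0.1,0,0,2.4],[0,0,0,0.1,0,0,2.4]]'
```

```text
t: 31.08
position: [510.0, -397.3, 9.3]
tool_rot: [-1.198, 1.217, 1.196]
force: [-0.1, 0.2, -1.7]
gripper_width: 0.34
t: 31.45
position: [509.9, -397.2, 8.1]
tool_rot: [-1.197, 1.217, 1.196]
force: [0.4, -0.0, -0.9]
gripper_width: 0.333
t: 31.82
position: [509.9, -397.2, 7.8]
tool_rot: [-1.198, 1.217, 1.196]
force: [-2.8, 2.9, 9.5]
gripper_width: 0.337
```

```bash
python3 -m creep '[[0,0,0,-0.04,0,0,2.4],[0,0,0,-0.04,0,0,3.2],[0,0,0,-0.04,0,0,4],[0,0,0,-0.04,0,0,4.5],[0,0,0,-0.04,0,0,4.5],[0,0,0,-3,0,0,4.5],[0,0,0,-8,0,0,4.5],[0,0,0,-11,0,0,4.5],[0,0,0,-11,0,0,4.5]]'; python3 - <<'E'
from h import *
where();
go(361.4,-282.5,90,90)
E
```

```text
t: 32.95
position: [510.7, -398.0, 119.5]
tool_rot: [-1.201, 1.217, 1.193]
force: [0.3, -0.7, -0.5]
gripper_width: 0.528
t 32.95 pos [ 510.7 -398.   119.5] jawyaw 89.0 down [ 0.003 -0.004 -1.   ] F [ 0.3 -0.7 -0.5] w 45.1 j [-0.79  0.52  0.05  1.1  -0.   -0.77]
rot [-1.  -0.2  0.2] shift [ 2.86 15.14 11.3 ] rows>= 4
rot [179.    0.3   0.3] shift [ 2.86 15.14 11.3 ] rows>= 17
```

```bash
python3 -m creep '[[-1,0,0,2.9,15.1,11.3,6.8],[-1,0,0,2.9,15.1,11.3,6.8],[-1,0,0,2.9,15.1,11.3,6.8],[-1,0,0,2.9,15.1,11.3,6.8],[-1,0,0,2.9,15.1,11.3,6.8],[-1,0,0,2.9,15.1,11.3,6.8],[-1,0,0,2.9,15.1,11.3,6.8]]'; python3 - <<'E'
from h import *
where();go(361.4,-282.5,3,90)
i=snapshot("scene");cv2.imwrite("pics/m.png",cv2.resize(i[80:180,140:270],(780,600)))
E
```

```text
t: 33.83
position: [361.6, -282.4, 87.9]
tool_rot: [-1.211, 1.209, 1.209]
force: [-0.1, 0.2, 0.2]
gripper_width: 0.795
t 33.83 pos [ 361.6 -282.4   87.9] jawyaw 90.0 down [ 0.001 -0.001 -1.   ] F [-0.1  0.2  0.2] w 67.9 j [-0.84  0.25 -0.49  0.83 -0.   -0.84]
rot [ 0.  -0.1  0. ] shift [ 8.49  0.03 -0.  ] rows>= 2
rot [-1.8e+02 -1.0e-01 -1.0e-01] shift [ 8.49  0.03 -0.  ] rows>= 17
```

View pics/m.png

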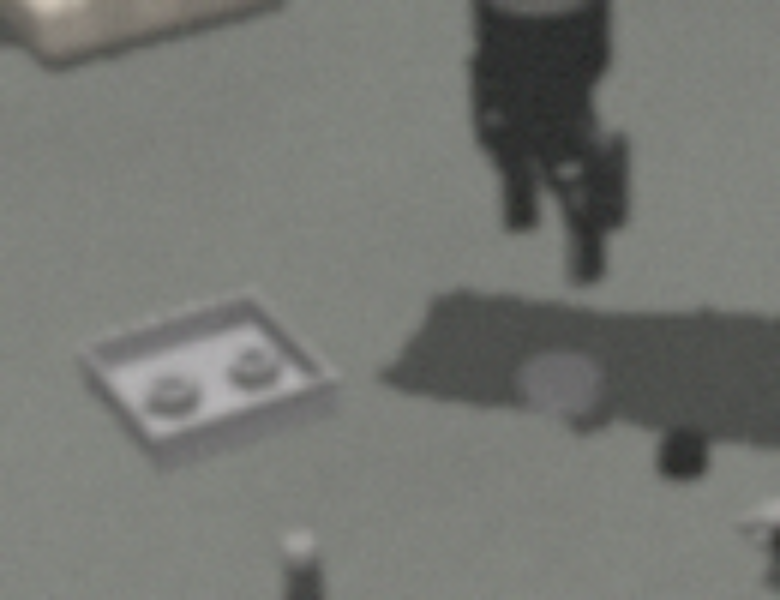

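Both nuts lie flat in the dish. I'll estimate the true fingertip height from the tips at about (227,118) and (238,127).

```bash
python3 - <<'E'
from h import *
for z in(88,93,98,103):
    print(z,proj("scene",(367,-244,z)).round(1),proj("scene",(367,-320,z)).round(1))
E
```

```text
88 [236.7 130.1] [225.7 120.7]
93 [236.7 128.9] [225.6 119.5]
98 [236.6 127.6] [225.6 118.3]
103 [236.6 126.4] [225.5 117. ]
```

```bash
python3 -m creep '[[0,0,0,4,0,0,6.8],[0,0,0,7,0,0,6.8],[0,0,0,8.2,0,0,6.8],[0,0,0,8.5,0,0,6.8],[0,0,0,8.55,0,0,6.8],[0,0,0,8.55,0,0,4.4],[0,0,0,8.55,0,0,4.4],[0,0,0,8.55,0,0,4.4],[0,0,0,8.55,0,0,4.4],[0,0,0,8.55,0,0,4.4]]' 60; python3 -c "
from h import *
where()"
```

```text
t: 35.12
position: [361.3, -282.0, 3.7]
tool_rot: [-1.212, 1.209, 1.207]
force: [-2.8, 2.6, 16.9]
gripper_width: 0.558
t 35.12 pos [ 361.3 -282.     3.7] jawyaw 90.0 down [ 0.002 -0.002 -1.   ] F [-2.8  2.6 16.9] w 47.7 j [-0.84  0.35 -0.62  0.59 -0.   -0.84]
```

```bash
python3 -m creep '[[0,0,0,-0.3,0,0,4.4],[0,0,0,-1,0,0,4.4],[0,0,0,-4,0,0,4.4],[0,0,0,-9,0,0,4.4],[0,0,0,-11,0,0,4.4],[0,0,0,-11,0,0,4.4]]'; python3 - <<'E'
from h import *
where();go(627,15.2,100,90)
i=snapshot("scene");cv2.imwrite("pics/n.png",cv2.resize(i[80:180,140:270],(780,600)))
E
```

```text
t: 35.88
position: [361.4, -282.1, 113.8]
tool_rot: [-1.213, 1.209, 1.207]
force: [-0.6, 0.1, -2.2]
gripper_width: 0.553
t 35.88 pos [ 361.4 -282.1  113.8] jawyaw 90.0 down [ 0.002 -0.003 -1.   ] F [-0.6  0.1 -2.2] w 47.2 j [-0.84  0.22 -0.44  0.9  -0.   -0.84]
rot [ 0.  -0.2  0.1] shift [  1.36 -26.58  29.72] rows>= 7
rot [-180.    -0.2   -0.3] shift [  1.36 -26.58  29.72] rows>= 17
```

View pics/n.png

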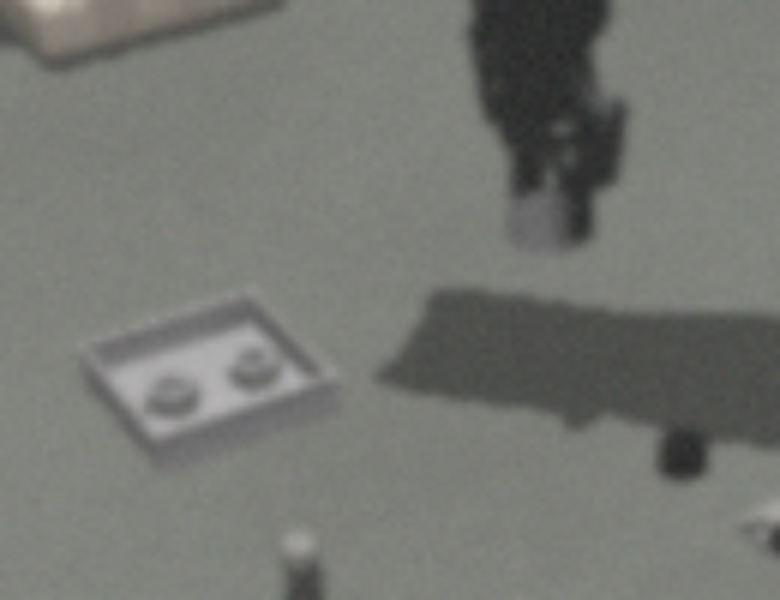

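```bash
python3 -m creep '[[0,0,0,0,-4,4.5,4.4],[0,0,0,0.5,-8,9,4.4],[0,0,0,0.8,-12,13.5,4.4],[0,0,0,1,-16,18,4.4],[0,0,0,1.2,-20,22.5,4.4],[0,0,0,1.3,-24,27,4.4],[0,0,0,1.4,-26.1,29.2,4.4],[0,0,0,1.4,-26.65,29.7,4.4],[0,0,0,1.4,-26.65,29.7,4.4],[0,0,0,1.4,-26.65,29.7,4.4]]'; python3 - <<'E'
from h import *
where();go(628,15.2,16,90)
i=snapshot("scene");cv2.imwrite("pics/o.png",cv2.resize(i[140:260,150:300],(750,600)))
E
```

```text
t: 37.17
position: [626.4, 14.7, 98.0]
tool_rot: [-1.209, 1.21, 1.209]
force: [-0.2, 0.2, -1.7]
gripper_width: 0.553
t 37.17 pos [626.4  14.7  98. ] jawyaw 90.0 down [-0.    -0.001 -1.   ] F [-0.2  0.2 -1.7] w 47.3 j [-0.11  0.5  -0.04  1.03 -0.   -0.11]
rot [-0. -0. -0.] shift [ 8.2  -0.17  0.06] rows>= 2
rot [ 1.8e+02 -0.0e+00  1.0e-01] shift [ 8.2  -0.17  0.06] rows>= 17
```

View pics/o.png

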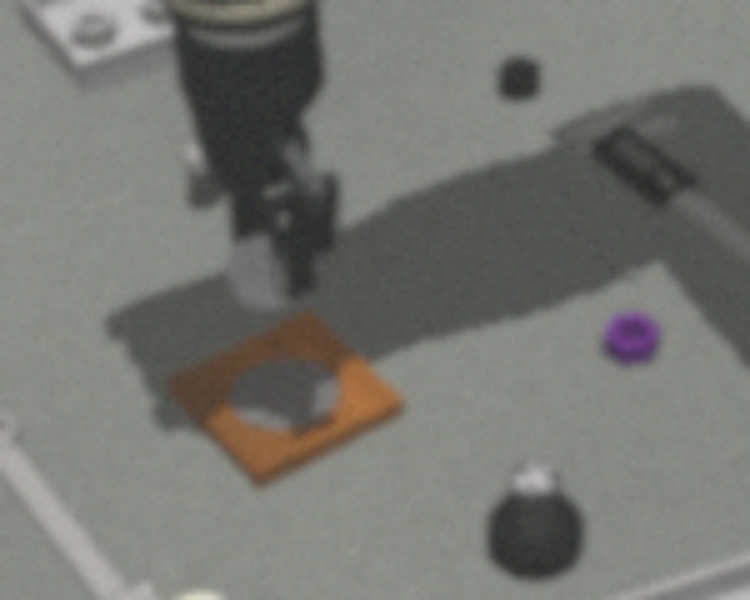

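The held disc may be tilted, so I'll look closer.

```bash
python3 - <<'E'
from h import *
i=snapshot("scene");a=i[165:215,175:235];a=np.clip((a.astype(float)-20)*1.8,0,255).astype(np.uint8);cv2.imwrite("pics/o2.png",cv2.resize(a,(720,600),interpolation=cv2.INTER_CUBIC))
for z in(105,120): print([ (proj("scene",(627+25*np.cos(k),15+25*np.sin(k),z))-[175,165])*12 for k in(0,1.57,3.14,4.71)])
E
```

```text
[array([258.31201897, 379.47936998]), array([405.75605505, 399.08572503]), array([449.57632242, 302.63847306]), array([305.22337343, 283.75827033])]
[array([251.81576972, 329.5342368 ]), array([400.44084244, 349.06220891]), array([444.7309986 , 252.94630028]), array([299.2457712 , 234.14875801])]
```

View pics/o2.png

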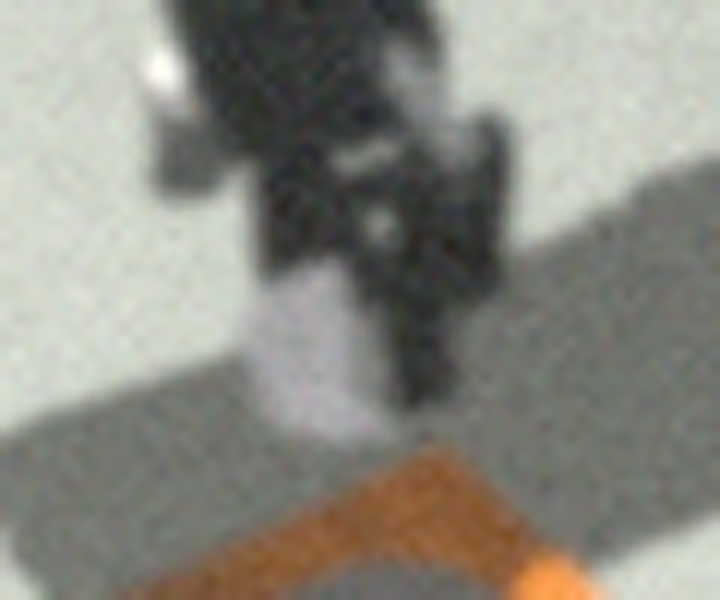

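The silhouette runs from about x 245 to y 440, with its lowest point near x 350, which matches the projection of a level disc. Lowering it.

```bash
python3 -m creep '[[0,0,0,4,-0.15,0.05,4.4],[0,0,0,7,-0.15,0.05,4.4],[0,0,0,7.8,-0.15,0.05,4.4],[0,0,0,8.1,-0.15,0.05,4.4],[0,0,0,8.3,-0.15,0.05,4.4],[0,0,0,8.4,-0.15,0.05,4.4],[0,0,0,8.5,-0.15,0.05,4.4],[0,0,0,8.5,-0.15,0.05,4.4]]'; python3 -m creep '[[0,0,0,0.05,0,0,4.4],[0,0,0,0.1,0,0,4.4],[0,0,0,0.1,0,0,4.4]]'; python3 - <<'E'
from h import *
where()
i=snapshot("scene");a=i[190:240,175:235];a=np.clip((a.astype(float)-20)*1.8,0,255).astype(np.uint8);cv2.imwrite("pics/p.png",cv2.resize(a,(720,600),interpolation=cv2.INTER_CUBIC))
E
```

```text
t: 38.28
position: [628.8, 16.0, 13.5]
tool_rot: [-1.21, 1.209, 1.209]
force: [-1.7, 0.6, -2.0]
gripper_width: 0.553
t: 38.65
position: [628.7, 16.0, 12.3]
tool_rot: [-1.21, 1.209, 1.209]
force: [0.4, -0.4, -1.9]
gripper_width: 0.556
t 38.65 pos [628.7  16.   12.3] jawyaw 90.0 down [ 0.    -0.001 -1.   ] F [ 0.4 -0.4 -1.9] w 47.5 j [-0.1   0.57 -0.16  0.83 -0.   -0.1 ]
```

View pics/p.png

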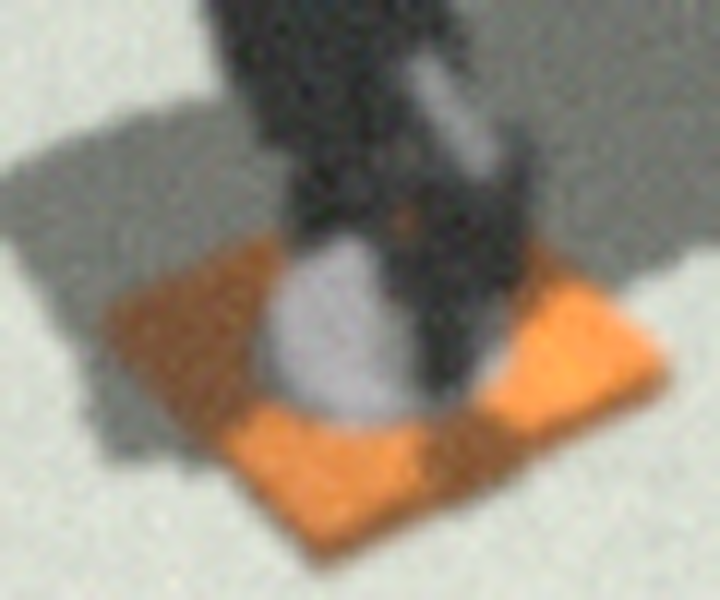

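The disc sits level within the recess outline and there is no contact yet. Lowering the last 1.5 mm.

```bash
python3 -m creep '[[0,0,0,0.04,0,0,4.4],[0,0,0,0.08,0,0,4.4],[0,0,0,0.08,0,0,4.4]]'; python3 -m creep '[[0,0,0,0.04,0,0,4.4],[0,0,0,0.07,0,0,4.4],[0,0,0,0.07,0,0,4.4]]'
```

```text
t: 39.08
position: [628.6, 16.0, 11.5]
tool_rot: [-1.21, 1.209, 1.209]
force: [-0.4, 0.7, -1.4]
gripper_width: 0.556
t: 39.45
position: [628.7, 16.0, 10.9]
tool_rot: [-1.21, 1.209, 1.209]
force: [-0.2, -0.7, -1.6]
gripper_width: 0.551
```

```bash
python3 -m creep '[[0,0,0,0.03,0,0,4.4],[0,0,0,0.06,0,0,4.4],[0,0,0,0.06,0,0,4.4]]'
```

```text
t: 39.83
position: [628.7, 16.0, 10.8]
tool_rot: [-1.211, 1.209, 1.209]
force: [-4.6, 1.0, 7.8]
gripper_width: 0.548
```

Contact came at 10.8 mm, against 10.7 expected. Opening and lifting clear.

```bash
python3 -m creep '[[0,0,0,-0.04,0,0,4.6],[0,0,0,-0.04,0,0,5.2],[0,0,0,-0.04,0,0,5.8],[0,0,0,-0.04,0,0,6.4],[0,0,0,-0.04,0,0,6.8],[0,0,0,-0.04,0,0,6.8],[0,0,0,-3,0,0,6.8],[0,0,0,-8,0,0,6.8],[0,0,0,-13,0,0,6.8],[0,0,0,-13,0,0,6.8]]'; python3 -m creep '[[0,0,0,-5,5,25,6.8],[0,0,0,-8,10,30,6.8],[0,0,0,-10,20,30,6.8],[0,0,0,-10,20,30,6.8],[0,0,0,-10,20,30,6.8],[0,0,0,-10,20,30,6.8],[0,0,0,-10,20,30,6.8],[0,0,0,-10,20,30,6.8],[0,0,0,-10,20,30,6.8]]';python3 - <<'E'
from h import *
where()
i=snapshot("scene");cv2.imwrite("pics/q.png",cv2.resize(i[110:330,140:440],(800,587)))
t=snapshot("top");cv2.imwrite("pics/qt.png",cv2.resize(t[95:215,85:285],(800,480)))
E
```

```text
t: 41.08
position: [630.5, 15.9, 144.0]
tool_rot: [-1.214, 1.205, 1.204]
force: [0.2, -0.3, -0.7]
gripper_width: 0.796
t: 42.2
position: [429.1, 315.2, 239.1]
tool_rot: [-1.209, 1.211, 1.208]
force: [0.4, 0.7, -0.4]
gripper_width: 0.797
t 42.20 pos [429.1 315.2 239.1] jawyaw 90.0 down [-0.001 -0.001 -1.   ] F [ 0.4  0.7 -0.4] w 68.1 j [ 0.48  0.27 -0.01  1.29 -0.    0.48]
```

View pics/q.png

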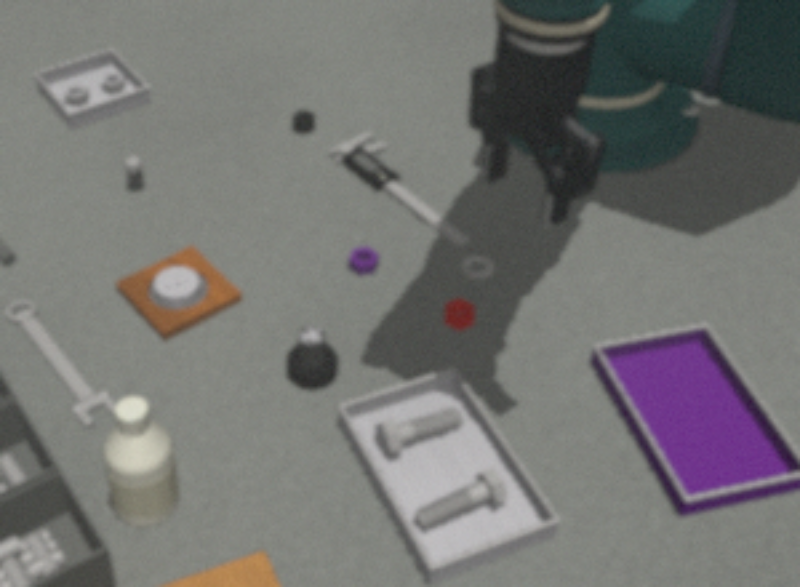

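View pics/qt.png

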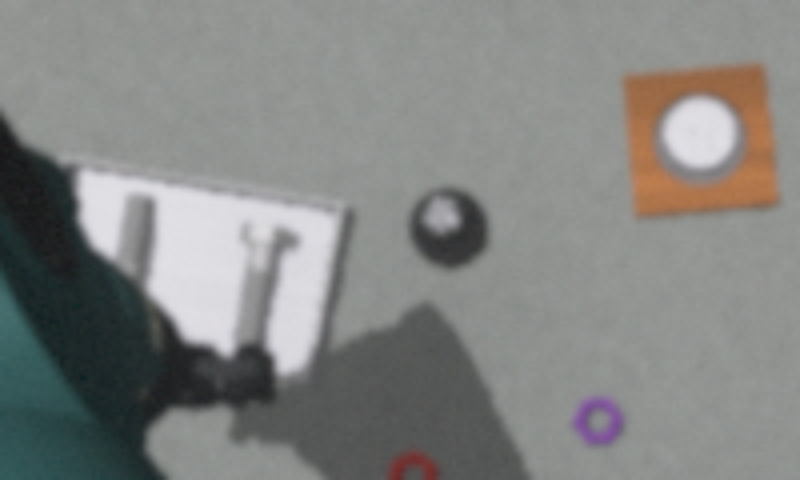

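The final views show everything in its place:
- **Disc:** flat in the recess at top crop (700,132), with the grey lining visible around it.
- **Bolts:** both on their sides in the tray.
- **Nuts:** both flat in the dish.
- **Broken bolt:** still standing at scene crop (312,360).

Handing in.

```bash
python3 -c "
from workcell import *
print(close_job())"
```

```text
the job is handed in; nothing more can be done
None
```

The job is done and handed in at about 42 s, in the order asked. Both bolts are on their sides in the oblong tray, both nuts are flat in the square dish, and the reference block is flat in its recess, indented face up.

- **Setting down:** I lowered each part slowly until a light contact force showed (7 to 10 N for most). Bolt B took about 19 N because I pressed one step too far. Each contact came within about 0.1 mm of the height expected for its floor.
- **Last checks:** the final pictures show the parts side by side and the gripper clear of everything. The broken bolt still stands in its ring, and the look-alikes and the washer were not touched.
- **Went wrong or disagreed:**
  - While carrying bolt B, the last joint reached its range limit and the move stopped short. I turned the wrist the other way and carried on.
  - The two cameras differed by about 3 mm on the holder, 4 mm on the disc and 7 to 11 mm on the nuts. I relied mostly on the top view.
  - In the last top picture the arm hid part of the tray, so the scene view was the final check on the bolts.

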